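# Put the bench kit back on its shadow pads

## Task

The bench kit has to go back on its black foam pads: set the sanding block, the tape measure, the oil bottle and the marker each on the pad that carries its own yellow outline, standing or lying as it does now, squarely on the outline; the tape measure's hook must lie over the small tongue of its outline, while the block and the marker may lie either way round. Leave the long pale wood offcut among them where it lies, do not knock the bottle over, and let go of everything.

Things in the scene. Friction and masses are not known exactly. Their poses are not given: they have to be found in the camera images.
- sanding_block: Loose brown cork sanding block, a plain cuboid 63 (x) x 101 (y) x 32 (z) mm lying flat, about 0.11 kg. Origin at the centre of its underside; y along its length, z up.
- tape_measure: Loose yellow pocket tape measure among the pads in the front half of the bench (a like one far back on the left is not it), standing on its narrow edge, 62 mm tall, about 0.23 kg. Origin on its underside, z up. The case is 34 mm thick in x and runs from y = -24 to y = +44 mm (so its middle is at y = +10 mm); a low metal tongue with the hook runs on from the case to y = -44 mm.
- tape_hook (a point): The hook end of the tape measure, 43 mm from its origin along its -y, 5 mm above its underside.
- oil_bottle: Loose small brown glass dropper bottle with a black dropper top, standing upright, 102 mm tall, about 0.07 kg. Round body 33 mm across up to 62 mm height, a cap 24 mm across up to 77 mm, then the thin rubber top. Origin at the centre of its underside, z up.
- marker: Loose blue felt marker with black cap among the pads in the front half of the bench (a like one far at the back is not it), lying flat, 17 mm wide (x), 139 mm long (y), 17 mm high, about 0.02 kg; it does not roll. Origin under its middle on the surface it lies on, y along its length, z up.
- pad_sanding: Black foam pad 95 (x) x 130 (y) x 4 mm with a wide yellow rectangle 63 x 101 mm in its middle, for the sanding block; the outline's length is along y. Fixed to the bench; origin at the centre of its underside, z up; the outline is only printed, flush with the pad's top at z = 4 mm.
- pad_tape: Black foam pad 70 (x) x 120 (y) x 4 mm with a yellow outline for the tape measure: a rectangle 34 mm wide from y = -24 to +44 mm with a narrower tongue, 20 mm wide, on to y = -45 mm. A tape measure rightly placed has its origin above the pad's and the same yaw, its hook over the tongue. Fixed to the bench; origin at the centre of its underside, z up; the outline is only printed, flush with the pad's top at z = 4 mm.
- pad_bottle: Black foam pad 75 x 75 x 4 mm with a yellow disc 34 mm across in its middle, for the oil bottle; its yaw does not matter. Fixed to the bench; origin at the centre of its underside, z up; the outline is only printed, flush with the pad's top at z = 4 mm.
- pad_marker: Black foam pad 55 (x) x 160 (y) x 4 mm with a long narrow yellow outline with round ends, 17 x 139 mm along y, for the marker. Fixed to the bench; origin at the centre of its underside, z up; the outline is only printed, flush with the pad's top at z = 4 mm.
- wood_offcut: Loose pale wood offcut with a dark knot on top, among the pads, a long narrow cuboid 40 (x) x 120 (y) x 32 (z) mm, about 0.09 kg, to be left where it lies. Origin at the centre of its underside, y along its length, z up.
Not all that is in view belongs to the job. Leave any pink look-alike of the sanding_block alone.

How it is judged:
By the outcome, as a careful person would: the job done as asked, in the order asked, and still so for the second after the job is handed in, with the robot touching nothing.
It also fails if it takes over 99 s, if anything falls off the work surface, if the arm or the gripper's body presses on something with over 40 N, if the wrist force passes 120 N, or if a joint passes its speed limit or range.

## Robot

A 7-joint arm with a two-finger parallel gripper is mounted at the origin on a cart in front of the work surface, level with it; the furniture and walls round the work are solid. World frame = base frame: x ahead of the robot, y to its left, z up, the work surface at z = 0. Lengths are in m, angles in rad, forces in N, time in s.
With the tool pointing down it reaches from about 0.425 to 0.875 m from the base axis. Payload 4.7 kg.
Tool frame: the origin (TCP) lies midway between the tips of the shut fingers; the grasp point (between the pads) lies ctrl.grasp_offset behind it (ctrl.grasp_offset is the distance from the TCP to the grasp point, in m); z points along the fingers, y is the line along which they close (so a half turn about z gives the same grasp; the last joint's range is limited). The gripper opens to 87 mm and grips with 3 to 60 N. Pads are 19 mm wide; open, the fingers measure 117 mm over their backs; the gripper's body (75 mm by 190 mm) begins 51 mm behind the grasp point.
Start: joints at [-1.19, 0.321, -0.07, 1.45, 0.023, 1.371, -0.057], TCP at [0.233, 0.607, 0.19] pointing down, gripper open.
Joint ranges: [-2.86, 2.86], [-0.3, 2.09], [-1.38, 1.24], [0.06, 2.45], [-1.56, 4.7], [0.09, 2.05], [-2.69, 2.69]. Speed limits (rad/s): [2.57, 2.57, 3.14, 3.14, 3.14, 3.14, 3.14].

## Interface

Orientations are given as a rotation vector (axis times angle).
In Python, from bench import ctrl gives the robot as it stands. The module is installed in compiled form; this text tells all that it offers.
- The arm moves only by the tool jog_arm, never from a script. Its argument "moves" is one flat list of numbers, 7 for each row, row after row: the shift along the tool's x, y, z in units of 30 cm (1.0 is 30 cm), then the turn, a rotation vector about the tool's x, y, z in units of 60 degrees (1.0 is 60 degrees), then the gripper's target within -1 to 1 (fully open at 1, half-way at 0, shut at -1). In form: [x, y, z, wx, wy, wz, fingers, x, y, z, wx, wy, wz, fingers, ...]. A call has exactly 8 rows; each row is the pose to reach, as a shift and turn from the pose commanded when the call began, along the tool's axes at that moment; what a row does not reach only later rows make up. A row lasts 1/8 s, in which the tool goes at most 62.5 mm and 10.7 degrees, less where a joint would pass 70% of its speed; a pose out of reach is approached as far as the arm can. A call with a number of a shift or a turn outside -1 to 1 is refused whole. A call with a gripper value outside its range is refused whole. The fingers move at their own pace and stop on an object; "newtons" is the grip in N (left out, the last holds). Time passes only in rows, so rows that repeat a pose let the fingers close, or fill a call up. It gives the time, the measured TCP pose, the force, the opening and the grip force at its end, in the units of the state.
- ctrl.get_state(): the state, without advancing time (a new reading comes with each control period).
- ctrl.get_image(name): name is "side" or "top" or "wrist"; returns a dict with "pixels" (480x640x3 uint8, red, green, blue), "fx", "fy", "cx", "cy" (pixels), "xyz" and "rotation" of the camera in the world; the wrist camera has in their place "tool_from_camera" (4x4, takes a point from camera to tool coordinates, whose origin is the TCP and whose axes are the flange's). Camera axes: x right, y up, looking along -z (the intrinsics and any distortion apply to the point x, -y, -z); pixel columns grow to the right and rows downward; lengths in m; the calibration is good to about 2 mm. A picture is of the moment at which its call begins: read the wrist's pose just before it. There is no depth.
- ctrl.close_job(): hands the job in; it is judged then, once.
The state is a dict: "time": time; "joint_positions": joint angles; "qd": joint speeds; "joint_torque": joint torques, N m; "position": TCP position; "tool_rot": TCP orientation; "ft_force": force on the tool from outside, world axes, zero at the start; "torque": the same for the moment, N m; "grip_width": opening from 0.0 (shut) to 1.0 (fully open); "grip_force": force on a finger pad.
Only numpy, scipy, OpenCV 4.12 (cv2) and the standard library are available. Lean on these libraries where they do the work, as an engineer would, in place of code of your own. Each camera call takes 0.05 s, during which the arm holds its last target. There are 200 camera calls.

## Working session

There is one attempt and no reset: what is moved stays moved. The work goes in short steps, Python scripts to look and compute and a tool call to move; the robot and the scene stay as the last step left them, time stands still between calls to the robot, and variables do not carry over. Pictures are saved under pics/ and viewed, at most 14 in all, crops included, and the job is handed in when it is done.

Besides the shell and the picture viewer there is one more tool, called after "Request:" by a JSON object that holds its "api" and its "payload", one argument or row to a line. jog_arm: Moves the arm, as the interface text tells. Its arguments: {"type":"object","properties":{"moves":{"type":"array"},"newtons":{"type":"number"}},"required":["moves"]}

```bash
mkdir -p pics
python3 - <<'E'
from bench import ctrl
import cv2,numpy as np
np.set_printoptions(precision=4,suppress=True)
print(ctrl.get_state(), ctrl.grasp_offset)
for n in ["top","side","wrist"]:
    d=ctrl.get_image(n); cv2.imwrite(f"pics/{n}0.png",d["pixels"][:,:,::-1])
    print({k:v for k,v in d.items() if k!="pixels"})
E
```

```text
{'time': 0.0, 'joint_positions': array([-1.1899,  0.3218, -0.0701,  1.4517,  0.0226,  1.3708, -0.0569]), 'qd': array([-0.0014, -0.0009, -0.0012,  0.0001, -0.0006, -0.0014, -0.0013]), 'joint_torque': array([  0.0001, -49.1287,  -0.4041, -31.2525,  -0.064 ,   0.0435,
         0.0002]), 'position': array([0.2329, 0.6062, 0.1884]), 'tool_rot': array([-0.5729, -3.0887,  0.003 ]), 'ft_force': array([ 0.1224,  0.6763, -0.491 ]), 'torque': array([-0.0324, -0.0337, -0.0256]), 'grip_force': 0.0, 'grip_width': 0.9982657759908734} 0.0187
{'fx': 523.6633063643853, 'fy': 523.6633063643853, 'cx': 326.85415089775006, 'cy': 238.96865937199988, 'xyz': array([ 0.4135, -0.0416,  1.2722]), 'rotation': array([ 0.0801, -0.0602, -1.5681])}
{'fx': 614.3739080825022, 'fy': 614.3739080825022, 'cx': 313.0860328740043, 'cy': 232.95326296581197, 'xyz': array([ 0.5156, -1.2604,  0.7725]), 'rotation': array([ 1.021 , -0.0095,  0.0031])}
{'fx': 357.8365165708383, 'fy': 357.8365165708383, 'cx': 318.91777491585754, 'cy': 236.01957730681656, 'tool_from_camera': array([[ 0.0008,  0.9622,  0.2723,  0.0737],
       [ 1.    , -0.0006, -0.0008,  0.0008],
       [-0.0006,  0.2723, -0.9622, -0.1955],
       [ 0.    ,  0.    ,  0.    ,  1.    ]])}
```

View pics/top0.png

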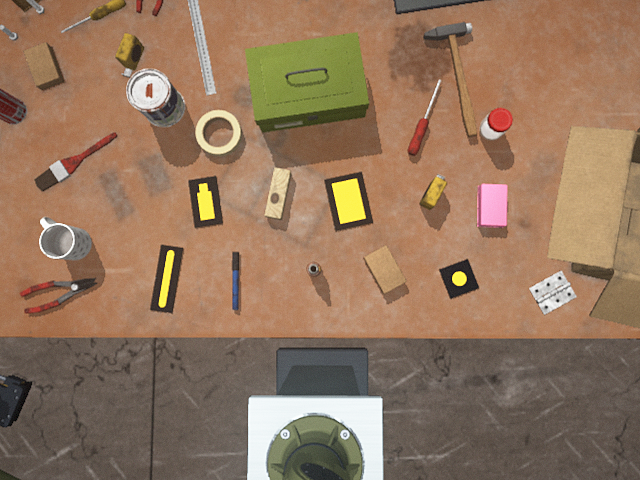

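View pics/side0.png

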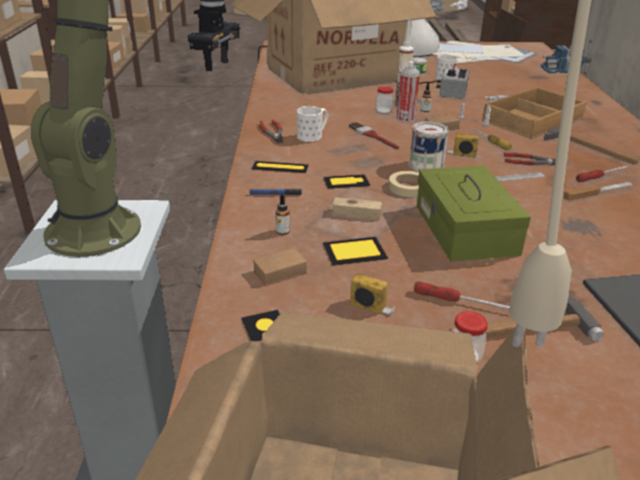

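```bash
cat > h.py <<'E'
import cv2,numpy as np
from bench import ctrl
from scipy.spatial.transform import Rotation as R
np.set_printoptions(precision=4,suppress=True)
def shot(name,save=None):
    s=ctrl.get_state(); d=ctrl.get_image(name)
    if name=="wrist":
        T=np.eye(4); T[:3,:3]=R.from_rotvec(s["tool_rot"]).as_matrix(); T[:3,3]=s["position"]
        M=T@d["tool_from_camera"]
    else:
        M=np.eye(4); M[:3,:3]=R.from_rotvec(d["rotation"]).as_matrix(); M[:3,3]=d["xyz"]
    d["M"]=M
    if save: cv2.imwrite(f"pics/{save}.png",d["pixels"][:,:,::-1])
    d["hsv"]=cv2.cvtColor(d["pixels"],cv2.COLOR_RGB2HSV); return d
def ray(d,uv,z):
    uv=np.atleast_2d(np.float64(uv))
    c=np.c_[(uv[:,0]-d["cx"])/d["fx"],-(uv[:,1]-d["cy"])/d["fy"],-np.ones(len(uv))]@d["M"][:3,:3].T
    o=d["M"][:3,3]; return (o+c*((z-o[2])/c[:,2])[:,None])[:,:2]
def proj(d,p):
    q=(np.atleast_2d(p)-d["M"][:3,3])@d["M"][:3,:3]
    return np.c_[d["cx"]-d["fx"]*q[:,0]/q[:,2],d["cy"]+d["fy"]*q[:,1]/q[:,2]]
def blobs(d,lo,hi,roi=None,amin=60,k=0):
    m=cv2.inRange(d["hsv"],np.array(lo),np.array(hi))
    if roi is not None:
        z=np.zeros_like(m); a,b,c,e=roi; z[b:e,a:c]=m[b:e,a:c]; m=z
    if k: m=cv2.morphologyEx(m,cv2.MORPH_CLOSE,np.ones((k,k)))
    cs,_=cv2.findContours(m,cv2.RETR_EXTERNAL,cv2.CHAIN_APPROX_NONE)
    return [c[:,0] for c in sorted(cs,key=cv2.contourArea,reverse=True) if cv2.contourArea(c)>=amin]
def rect(d,c,z):
    """min-area rect of the contour cast on plane z: centre, (short,long) mm, yaw of the long side"""
    w=np.float32(ray(d,c,z)*1000)
    b=cv2.boxPoints(cv2.minAreaRect(w)); e1,e2=b[1]-b[0],b[2]-b[1]
    if np.hypot(*e1)>np.hypot(*e2): e1,e2=e2,e1
    m=cv2.moments(w[:,None]); 
    return b.mean(0)/1000,np.array([m["m10"],m["m01"]])/m["m00"]/1000,(np.hypot(*e1),np.hypot(*e2)),np.degrees(np.arctan2(e2[1],e2[0]))%180
E
python3 - <<'E'
from h import *
d=shot("top")
for nm,lo,hi,z in [("yellow",(25,180,150),(33,255,255),.004),("tapeyel",(20,140,80),(27,255,255),.03),("cork",(8,60,90),(20,190,220),.032),("blue",(100,80,30),(125,255,255),.01)]:
    for c in blobs(d,lo,hi,(130,160,500,330),100): print(nm,c.mean(0),*rect(d,c,z))
for u,v in [(385,271),(433,192),(278,180),(235,290),(235,258),(314,268),(350,230),(347,200),(200,280)]: print((u,v),d["hsv"][v,u])
crop=d["pixels"][160:330,130:510]; cv2.imwrite("pics/crop.png",cv2.resize(crop,None,fx=2.1,fy=2.1,interpolation=cv2.INTER_CUBIC)[:,:,::-1])
E
```

```text
tapeyel [433.039  192.5065] [ 0.6369 -0.2808] [ 0.6384 -0.2819] (np.float32(33.531105), np.float32(75.50701)) 151.7827
cork [319.9749 243.0806] [0.5134 0.0066] [0.5137 0.0132] (np.float32(404.68347), np.float32(890.0909)) 89.94602
blue [234.8588 289.8118] [0.4057 0.1952] [0.4067 0.1954] (np.float32(9.669627), np.float32(91.0916)) 1.0008543
(385, 271) [ 15 112 194]
(433, 192) [ 22 172 219]
(278, 180) [ 21  76 226]
(235, 290) [111 133 150]
(235, 258) [ 9 48 69]
(314, 268) [  6 100  51]
(350, 230) [ 13  93 184]
(347, 200) [ 28 179 253]
(200, 280) [ 12  97 187]
```

View pics/crop.png

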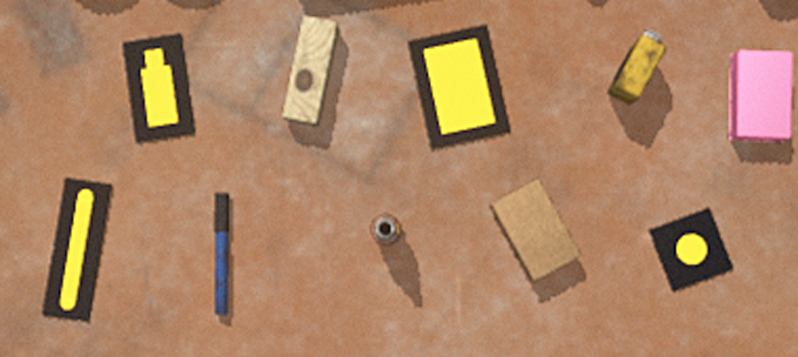

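Run:
```python
from h import *
d=shot("top")
for c in blobs(d,(25,150,190),(33,255,255),(130,160,500,330),100): print("yellow",c.mean(0),*rect(d,c,.004))
for nm,roi,z,lo,hi in [("cork",(355,235,415,305),.032,(12,60,150),(18,200,255)),("off",(258,160,298,225),.032,(18,40,150),(26,255,255)),("tape",(415,165,455,215),.06,(18,120,60),(28,255,255)),("pink",(470,170,520,240),.032,(150,40,100),(179,255,255))]:
    for c in blobs(d,lo,hi,roi,60)[:2]: print(nm,c.mean(0),*rect(d,c,z))
m=cv2.inRange(d["hsv"],np.array((0,0,0)),np.array((179,255,95)))
c=blobs(d,(0,0,0),(179,255,110),(222,240,250,320),100); print("mark",[rect(d,x,.01) for x in c[:1]])
print("bottle at z .1",ray(d,[(314,268)],.102), "tapehook", ray(d,[(441,177)],.01))
```

```text
yellow [348.176 200.672] [ 0.6216 -0.0771] [ 0.6216 -0.0772] (np.float32(62.360027), np.float32(100.74519)) 12.380635
yellow [204.8427 201.8427] [0.6206 0.2745] [0.6167 0.274 ] (np.float32(33.139503), np.float32(88.12741)) 9.063935
yellow [165.8534 278.4828] [0.4319 0.3646] [0.4316 0.3646] (np.float32(16.513968), np.float32(137.31743)) 172.10614
yellow [458.8889 278.0833] [ 0.4331 -0.3438] [ 0.4327 -0.3433] (np.float32(30.227444), np.float32(30.904062)) 134.5043
cork [384.3494 272.6092] [ 0.4527 -0.1625] [ 0.4585 -0.1604] (np.float32(140.01234), np.float32(163.39737)) 179.84676
off [277.     192.7154] [0.6364 0.0936] [0.6363 0.0938] (np.float32(40.2746), np.float32(120.250565)) 169.4703
tape [433.16 192.72] [ 0.6303 -0.2743] [ 0.6307 -0.2745] (np.float32(33.37938), np.float32(77.677345)) 150.65013
pink [491.7299 205.5328] [ 0.6055 -0.4192] [ 0.6059 -0.4186] (np.float32(71.401764), np.float32(104.23685)) 178.66083
mark [(array([0.4263, 0.1953], dtype=float32), array([0.4443, 0.1938]), (np.float32(16.723995), np.float32(136.88803)), np.float32(179.89883))]
bottle at z .1 [[0.4532 0.0019]] tapehook [[ 0.6786 -0.3036]]
```

```bash
cat > go.py <<'E'
import sys; from h import *
# args: x,y,z,phi(deg of tool y) ...  -> rows (shift/0.3, turn/60deg)
s=ctrl.get_state(); R0=R.from_rotvec(s["tool_rot"]); p0=s["position"]
y=R0.as_matrix()[:,1]; print("now",p0,"phi",np.degrees(np.arctan2(y[1],y[0])),"tilt",np.degrees(np.arccos(-R0.as_matrix()[2,2])),"q",s["joint_positions"],"w",s["grip_width"],"t",s["time"])
for a in sys.argv[1:]:
    *t,f=map(float,a.split(",")); f=np.radians(f)
    yy=np.array([np.cos(f),np.sin(f),0]); zz=np.array([0,0,-1.])
    Rt=R.from_matrix(np.c_[np.cross(yy,zz),yy,zz])
    print(a,"->",np.round(R0.inv().apply(np.array(t)-p0)/.3,3),np.round((R0.inv()*Rt).as_rotvec()/np.radians(60),3))
E
python3 go.py 0.36,0.5,0.2,40 0.46,0.38,0.2,15
```

```text
now [0.2331 0.6065 0.1891] phi 68.98588299946275 tilt 0.04901343612305715 q [-1.1899  0.3214 -0.0701  1.451   0.0226  1.3708 -0.0569] w 0.9967384408568353 t 0.25
0.36,0.5,0.2,40 -> [-0.522 -0.18  -0.036] [-0.001  0.     0.483]
0.46,0.38,0.2,15 -> [-0.977 -0.434 -0.036] [-0.001  0.     0.9  ]
```

Request:
{"api": "jog_arm", "payload": {
  "moves": [-0.26, -0.09, -0.02, 0, 0, 0.17, 1, -0.52, -0.18, -0.04, 0, 0, 0.35, 1, -0.52, -0.18, -0.04, 0, 0, 0.5, 1, -0.7, -0.28, -0.04, 0, 0, 0.67, 1, -0.85, -0.36, -0.04, 0, 0, 0.82, 1, -0.98, -0.43, -0.04, 0, 0, 0.95, 1, -0.98, -0.43, -0.04, 0, 0, 1, 1, -0.98, -0.43, -0.04, 0, 0, 1, 1]
}}

```text
time: 1.25
position: [0.4614, 0.3807, 0.2015]
tool_rot: [-2.041, -2.388, -0.0]
ft_force: [-0.6, -0.1, -0.1]
grip_width: 0.998
grip_force: 0.0
```

```bash
python3 go.py 0.5,0.12,0.2,-20 0.45,-0.163,0.2,-62
```

```text
now [0.4614 0.3807 0.2015] phi 8.976751678824337 tilt 0.020000824297900625 q [-0.9214  0.2038  0.2183  1.5777 -0.0452  1.365  -0.5415] w 0.9979723837229573 t 1.25
0.5,0.12,0.2,-20 -> [-0.878 -0.008  0.005] [-0.    -0.     0.483]
0.45,-0.163,0.2,-62 -> [-1.784 -0.32   0.005] [-0.    -0.     1.183]
```

Request:
{"api": "jog_arm", "payload": {
  "moves": [-0.2, 0, 0, 0, 0, 0.17, 1, -0.4, 0, 0, 0, 0, 0.34, 1, -0.6, 0, 0, 0, 0, 0.5, 1, -0.8, 0, 0, 0, 0, 0.66, 1, -0.99, 0, 0, 0, 0, 0.82, 1, -0.99, -0.1, 0, 0, 0, 0.96, 1, -0.99, -0.2, 0, 0, 0, 0.98, 1, -0.99, -0.2, 0, 0, 0, 0.98, 1]
}}

```text
time: 2.25
position: [0.447, 0.0789, 0.2018]
tool_rot: [-2.947, -1.084, -0.001]
ft_force: [0.4, 0.7, 0.3]
grip_width: 0.999
grip_force: 0.0
```

```bash
python3 go.py 0.46,-0.163,0.16,-62
python3 - <<'E'
from h import *
shot("wrist","w1")
E
```

```text
now [0.447  0.0789 0.2018] phi -49.627510856551275 tilt 0.07892049250963522 q [-0.7081 -0.1332  0.4383  1.9061  0.0564  1.3561 -1.1513] w 0.9985611804603984 t 2.25
0.46,-0.163,0.16,-62 -> [-0.49   0.643  0.138] [-0.001 -0.001  0.206]
```

Request:
{"api": "jog_arm", "payload": {
  "moves": [-0.12, 0.16, 0, 0, 0, 0.05, 1, -0.24, 0.32, 0.0, 0, 0, 0.1, 1, -0.36, 0.48, 0, 0, 0, 0.15, 1, -0.49, 0.64, 0.04, 0, 0, 0.2, 1, -0.49, 0.64, 0.04, 0, 0, 0.2, 1, -0.49, 0.64, 0.04, 0, 0, 0.2, 1, -0.49, 0.64, 0.04, 0, 0, 0.2, 1, -0.49, 0.64, 0.04, 0, 0, 0.2, 1]
}}

```text
time: 3.3
position: [0.4605, -0.1619, 0.1897]
tool_rot: [3.046, 0.77, 0.0]
ft_force: [0.2, -0.0, 0.3]
grip_width: 1.0
grip_force: 0.0
```

```bash
python3 go.py
python3 - <<'E'
from h import *
d=shot("wrist","w2")
for p in [(320,240),(320,150),(320,300),(250,240),(400,240),(200,400)]: print(p,d["hsv"][p[1],p[0]])
E
```

```text
now [ 0.4605 -0.1619  0.1897] phi -61.64247939084276 tilt 0.017548230023477964 q [-0.4884 -0.0635  0.7514  1.8626  0.0445  1.3253 -0.8247] w 0.9996285034460345 t 3.3
(320, 240) [ 15 119 150]
(320, 150) [ 12 101 151]
(320, 300) [ 12 110 155]
(250, 240) [ 11 110 157]
(400, 240) [ 12 117 155]
(200, 400) [128  54  38]
```

View pics/w2.png

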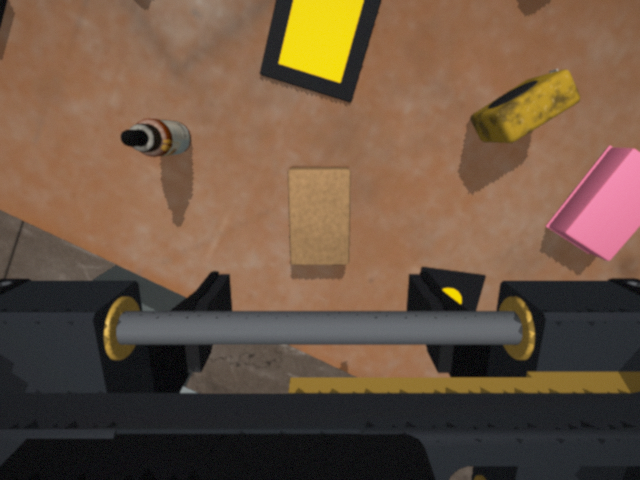

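```bash
cat > meas.py <<'E'
from h import *
def cork(d,roi=None):
    d["hsv"]=cv2.cvtColor(cv2.bilateralFilter(d["pixels"],9,60,5),cv2.COLOR_RGB2HSV)
    return blobs(d,(14,60,90),(19,200,255),roi,500,5)
E
python3 - <<'E'
from meas import *
d=shot("wrist")
for c in cork(d,(250,130,400,290))[:2]: 
    b=cv2.boxPoints(cv2.minAreaRect(c)); print(b.tolist()); print(rect(d,c,.032)); print(rect(d,c,.0))
for c in blobs(d,(25,150,150),(33,255,255),(220,0,500,280),100): print("yel",c.min(0),c.max(0),rect(d,c,.004))
E
```

```text
[[285.81939697265625, 166.13633728027344], [350.0380859375, 164.4463653564453], [352.69757080078125, 265.5079345703125], [288.4788818359375, 267.19793701171875]]
(array([ 0.4565, -0.1646], dtype=float32), array([ 0.4565, -0.1643]), (np.float32(64.27831), np.float32(104.31976)), np.float32(28.640911))
(array([ 0.4501, -0.168 ], dtype=float32), array([ 0.4501, -0.1678]), (np.float32(70.10184), np.float32(113.770996)), np.float32(28.640963))
yel [278   0] [362  81] (array([ 0.6102, -0.0819], dtype=float32), array([ 0.6066, -0.0841]), (np.float32(63.34855), np.float32(73.94551)), np.float32(12.429728))
```

```bash
python3 go.py 0.4554,-0.1652,0.06,-61.4 0.4554,-0.1652,0.006,-61.4 0.4554,-0.1652,0.08,-61.4
```

```text
now [ 0.4603 -0.1625  0.1897] phi -61.705374931476655 tilt 0.021852476774124184 q [-0.488  -0.0637  0.7522  1.8627  0.0446  1.3254 -0.8246] w 0.999997728404499 t 3.4
0.4554,-0.1652,0.06,-61.4 -> [-0.019  0.     0.432] [ 0.    -0.    -0.005]
0.4554,-0.1652,0.006,-61.4 -> [-0.019  0.     0.612] [ 0.    -0.    -0.005]
0.4554,-0.1652,0.08,-61.4 -> [-0.019  0.     0.366] [ 0.    -0.    -0.005]
```

Request:
{"api": "jog_arm", "payload": {
  "moves": [-0.019, 0, 0.2, 0, 0, -0.005, 1, -0.019, 0, 0.4, 0, 0, -0.005, 1, -0.019, 0, 0.55, 0, 0, -0.005, 1, -0.019, 0, 0.612, 0, 0, -0.005, 1, -0.019, 0, 0.612, 0, 0, -0.005, 1, -0.019, 0, 0.612, 0, 0, -0.005, 0, -0.019, 0, 0.612, 0, 0, -0.005, 0, -0.019, 0, 0.612, 0, 0, -0.005, 0],
  "newtons": 15
}}

```text
time: 4.4
position: [0.4558, -0.166, 0.0068]
tool_rot: [3.045, 0.773, 0.003]
ft_force: [0.4, -0.8, 1.0]
grip_width: 0.747
grip_force: 0.0
```

```bash
python3 go.py 0.4554,-0.1652,0.12,-61.4 0.58,-0.09,0.12,-77.6 0.622,-0.078,0.12,-77.6
```

```text
now [ 0.4558 -0.166   0.0068] phi -61.50023186675199 tilt 0.11267118253693184 q [-0.4303  0.1834  0.7856  2.0766 -0.1617  0.9391 -0.6306] w 0.7473594700080008 t 4.4
0.4554,-0.1652,0.12,-61.4 -> [ 0.001 -0.003 -0.377] [ 0.001 -0.002 -0.002]
0.58,-0.09,0.12,-77.6 -> [ 0.485 -0.025 -0.376] [ 0.    -0.002  0.268]
0.622,-0.078,0.12,-77.6 -> [ 0.627  0.007 -0.376] [ 0.    -0.002  0.268]
```

Request:
{"api": "jog_arm", "payload": {
  "moves": [0, 0, 0, 0, 0, 0, -1, 0, 0, 0, 0, 0, 0, -1, 0, 0, 0, 0, 0, 0, -1, 0, 0, -0.15, 0, 0, 0, -1, 0, 0, -0.33, 0, 0, 0, -1, 0.1, 0, -0.377, 0, 0, 0.1, -1, 0.25, -0.01, -0.377, 0, 0, 0.2, -1, 0.35, -0.01, -0.377, 0, 0, 0.27, -1]
}}

```text
time: 5.4
position: [0.5476, -0.1115, 0.1194]
tool_rot: [-3.123, -0.335, -0.002]
ft_force: [-0.6, 0.0, 0.2]
grip_width: 0.006
grip_force: 0.0
```

```bash
python3 go.py 0.622,-0.078,0.12,-77.6;  python3 - <<'E'
from meas import *
d=shot("wrist","w3")
for c in blobs(d,(25,150,150),(33,255,255),(100,0,600,280),100): print("yel",c.min(0),c.max(0),rect(d,c,.004))
E
```

```text
now [ 0.5476 -0.1115  0.1194] phi -77.75888102204141 tilt 0.07396315181260575 q [-0.5343  0.2112  0.7796  1.7977 -0.16    1.196  -1.0642] w 0.005982041445910062 t 5.4
0.622,-0.078,0.12,-77.6 -> [ 0.266 -0.057 -0.002] [-0.    -0.001 -0.003]
yel [261  62] [338 189] (array([ 0.6232, -0.0789], dtype=float32), array([ 0.6236, -0.0791]), (np.float32(62.69024), np.float32(101.18928)), np.float32(13.113759))
```

View pics/w3.png

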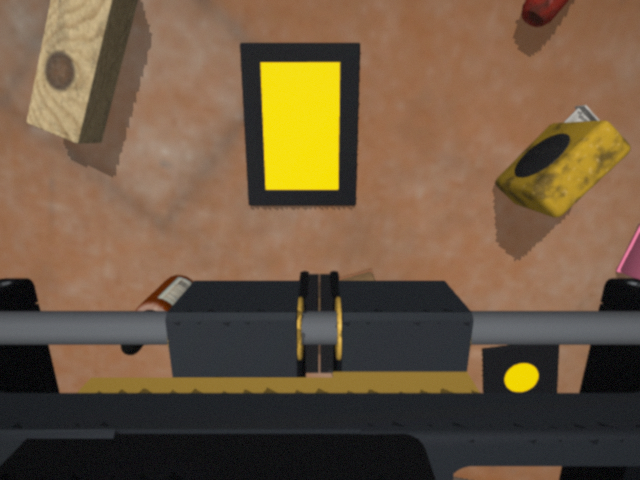

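```bash
python3 go.py 0.46,-0.163,0.19,-61.4
```

```text
now [ 0.5506 -0.1088  0.119 ] phi -77.65739942844445 tilt 0.17212879799216757 q [-0.5357  0.2156  0.7765  1.7941 -0.1628  1.1941 -1.0663] w 0.00370203644702188 t 5.45
0.46,-0.163,0.19,-61.4 -> [-0.333  0.112 -0.238] [ 0.001 -0.003 -0.271]
```

Request:
{"api": "jog_arm", "payload": {
  "moves": [-0.05, 0, -0.15, 0, 0, -0.1, 1, -0.15, 0.05, -0.238, 0, 0, -0.2, 1, -0.333, 0.11, -0.238, 0, 0, -0.27, 1, -0.333, 0.11, -0.238, 0, 0, -0.27, 1, -0.333, 0.11, -0.238, 0, 0, -0.27, 1, -0.333, 0.11, -0.238, 0, 0, -0.27, 1, -0.333, 0.11, -0.238, 0, 0, -0.27, 1, -0.333, 0.11, -0.238, 0, 0, -0.27, 1]
}}

```text
time: 6.45
position: [0.4555, -0.1666, 0.1902]
tool_rot: [3.044, 0.774, -0.002]
ft_force: [1.0, -0.3, -0.3]
grip_width: 0.834
grip_force: 0.0
```

Run:
```python
from meas import *
d=shot("wrist","w4")
for c in cork(d,(220,100,430,300))[:2]: 
    print(c.min(0),c.max(0),rect(d,c,.032))
```

```text
[285 159] [349 260] (array([ 0.456 , -0.1647], dtype=float32), array([ 0.4561, -0.1646]), (np.float32(64.570946), np.float32(103.57366)), np.float32(28.566544))
```

View pics/w4.png

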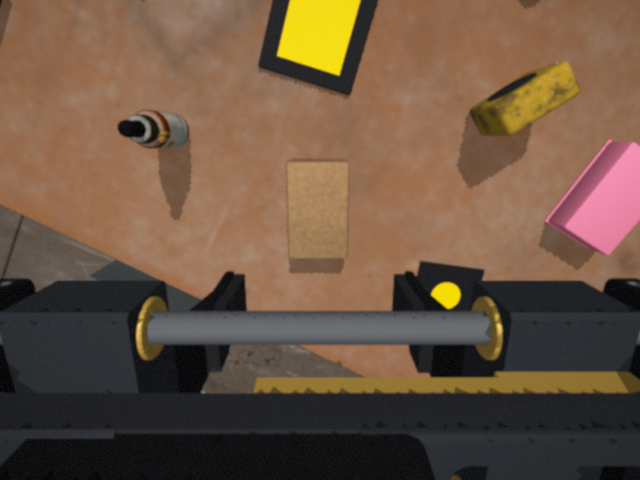

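```bash
python3 go.py 0.455,-0.1652,0.006,-61.4
```

```text
now [ 0.4554 -0.1667  0.1902] phi -61.48772436169792 tilt 0.053231724994989446 q [-0.5316 -0.0789  0.7982  1.8691  0.059   1.3286 -0.8223] w 0.8741660466299279 t 6.5
0.455,-0.1652,0.006,-61.4 -> [ 0.002 -0.005  0.614] [ 0.     0.001 -0.001]
```

Request:
{"api": "jog_arm", "payload": {
  "moves": [0, -0.005, 0.0, 0, 0, 0, 1, 0, -0.005, 0.2, 0, 0, 0, 1, 0, -0.005, 0.4, 0, 0, 0, 1, 0, -0.005, 0.55, 0, 0, 0, 1, 0, -0.005, 0.614, 0, 0, 0, 1, 0, -0.005, 0.614, 0, 0, 0, -1, 0, -0.005, 0.614, 0, 0, 0, -1, 0, -0.005, 0.614, 0, 0, 0, -1],
  "newtons": 40
}}

```text
time: 7.5
position: [0.4558, -0.1656, 0.0075]
tool_rot: [3.045, 0.773, 0.004]
ft_force: [-0.4, -0.7, 0.1]
grip_width: 0.746
grip_force: 0.0
```

Request:
{"api": "jog_arm", "payload": {
  "moves": [0, 0, 0, 0, 0, 0, -1, 0, 0, 0, 0, 0, 0, -1, 0, 0, 0, 0, 0, 0, -1, 0, 0, 0, 0, 0, 0, -1, 0, 0, 0, 0, 0, 0, -1, 0, 0, 0, 0, 0, 0, -1, 0, 0, 0, 0, 0, 0, -1, 0, 0, 0, 0, 0, 0, -1]
}}

```text
time: 8.5
position: [0.4546, -0.1655, 0.0063]
tool_rot: [-3.045, -0.773, -0.0]
ft_force: [0.6, 0.1, 0.7]
grip_width: 0.004
grip_force: 0.0
```

Run:
```python
from meas import *
d=shot("wrist","w5"); s=shot("side")["pixels"][180:400,200:440]
a=cv2.resize(d["pixels"],(440,330)); b=cv2.resize(s,(360,330)); cv2.imwrite("pics/ws5.png",np.hstack([a,b])[:,:,::-1])
```

```text
(no output)
```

View pics/ws5.png

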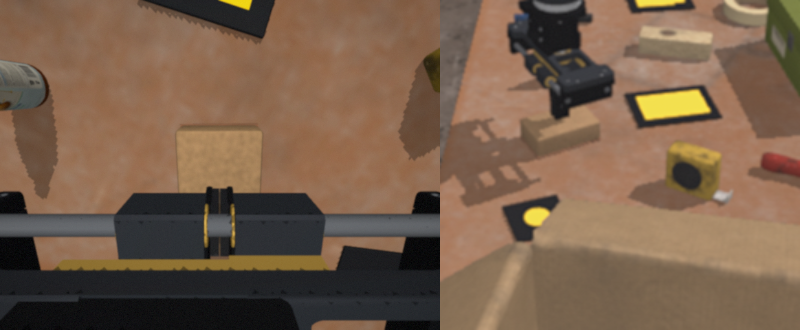

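Run:
```python
from meas import *
d=shot("side"); t=shot("top")
im=d["pixels"].copy(); it=t["pixels"].copy()
c,s=np.cos(np.radians(28.6)),np.sin(np.radians(28.6)); L=np.array([[a,b] for a,b in[(-50.5,-31.5),(50.5,-31.5),(50.5,31.5),(-50.5,31.5)]])/1000@np.array([[c,s],[-s,c]])+[.4554,-.1652]
p=ctrl.get_state()["position"]
for D,I in((d,im),(t,it)):
    for z,col in((0,(255,0,0)),(.032,(0,255,0))):
        q=proj(D,np.c_[L,np.full(4,z)]); cv2.polylines(I,[np.int32(np.round(q*8))],True,col,1,cv2.LINE_AA,3)
    q=proj(D,[p,p+[0,0,.0187]]); print(q)
    for k in q: cv2.circle(I,tuple(np.int32(k*8)),16,(0,0,255),-1,cv2.LINE_AA,3)
a=cv2.resize(im[225:305,230:330],(500,400)); b=cv2.resize(it[230:310,335:435],(300,240)); b=np.vstack([b,np.zeros((160,300,3),np.uint8)])
cv2.imwrite("pics/ov.png",np.hstack([a,b])[:,:,::-1])
```

```text
[[280.7354 270.1288]
 [280.5781 263.0036]]
[[384.8491 268.8821]
 [385.6184 268.6276]]
```

View pics/ov.png

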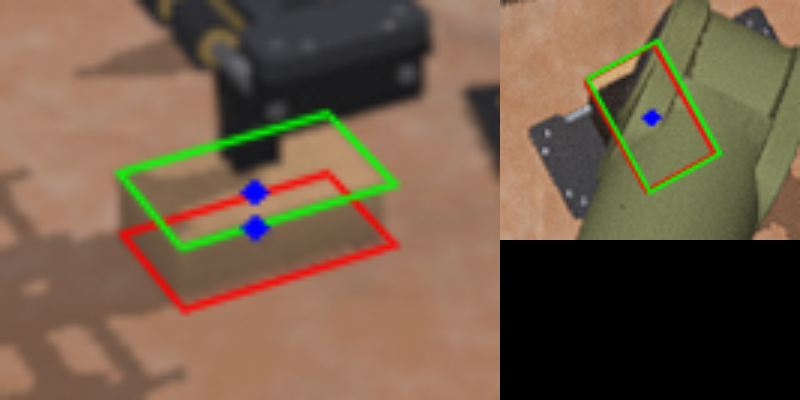

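Run:
```python
from meas import *
d=shot("side"); t=shot("top"); w=shot("wrist")
for nm,D,roi in(("side",d,(230,140,400,345)),("top",t,(130,160,500,330)),("wrist",w,None)):
  for c in blobs(D,(24,120,140),(34,255,255),roi,40):
    r=rect(D,c,.004); print(nm,c.mean(0),r[0],r[2],r[3])
c,s=np.cos(np.radians(28.6)),np.sin(np.radians(28.6)); L=np.array([[a,b] for a,b in[(-50.5,-31.5),(50.5,-31.5),(50.5,31.5),(-50.5,31.5)]])/1000@np.array([[c,s],[-s,c]])+[.4554,-.1652]
print("pred top corners in w", proj(w,np.c_[L,np.full(4,.032)]).tolist())
for c in cork(w,(200,150,420,300))[:2]: print(c.min(0),c.max(0))
```

```text
side [354.3619 249.4286] [ 0.6204 -0.0765] (np.float32(58.21468), np.float32(98.47542)) 12.281672
side [263.6857 323.7714] [ 0.4283 -0.3418] (np.float32(25.477962), np.float32(30.066404)) 64.33819
side [346.0161 180.1935] [0.6183 0.2765] (np.float32(26.651028), np.float32(84.379524)) 8.743515
top [348.224 200.696] [ 0.6215 -0.0774] (np.float32(62.800133), np.float32(101.71864)) 12.439514
top [204.6778 201.6889] [0.6205 0.2745] (np.float32(33.876877), np.float32(89.1577)) 9.065286
top [165.8803 278.2479] [0.4318 0.3646] (np.float32(18.011316), np.float32(137.35736)) 171.35033
top [458.7692 278.2564] [ 0.4319 -0.3427] (np.float32(31.215199), np.float32(31.367908)) 90.10246
wrist [344.3398   3.7961] [ 0.5791 -0.1109] (np.float32(5.99482), np.float32(22.757322)) 118.53017
pred top corners in w [[376.20726089849205, 370.82627584799434], [385.18879597630837, 187.83038498681125], [252.52834166181725, 187.98600823225155], [261.96011156957434, 370.93623811679026]]
[254 182] [383 280]
```

Run:
```python
from meas import *
def load(n,f):
    d=shot(n); d["pixels"]=cv2.imread(f)[:,:,::-1].copy(); d["hsv"]=cv2.cvtColor(d["pixels"],cv2.COLOR_RGB2HSV); return d
c,s=np.cos(np.radians(28.6)),np.sin(np.radians(28.6)); L=np.array([[a,b] for a,b in[(-50.5,-31.5),(50.5,-31.5),(50.5,31.5),(-50.5,31.5)]])/1000@np.array([[c,s],[-s,c]])+[.4554,-.1652]
for n,f,roi in(("side","pics/side0.png",(240,235,320,295)),("top","pics/top0.png",(355,240,415,305))):
    d=load(n,f); x0,y0,x1,y1=roi
    lab=cv2.cvtColor(np.ascontiguousarray(d["pixels"]),cv2.COLOR_RGB2LAB).astype(float)
    # a-channel separates cork (less red) from the bench
    m=((lab[...,1]<142)).astype(np.uint8)[y0:y1,x0:x1]*255
    print(n,"lab bench",lab[y0+2,x0+2],"mid",lab[(y0+y1)//2,(x0+x1)//2])
    cs,_=cv2.findContours(m,cv2.RETR_EXTERNAL,cv2.CHAIN_APPROX_NONE); k=max(cs,key=cv2.contourArea)
    h=cv2.approxPolyDP(cv2.convexHull(k),2,True)[:,0]+[x0,y0]; print(h.tolist(),cv2.contourArea(k))
    for z in(0,.032): print("pred",z,proj(d,np.c_[L,np.full(4,z)]).round(1).tolist())
    if n=="side":
        for u,v in((268,262),(268,270),(268,276),(268,279),(268,282),(268,285)): print(u,v,d["hsv"][v,u],lab[v,u])
```

```text
side lab bench [143. 140. 147.] mid [153. 137. 151.]
[[319, 235], [319, 293], [240, 294], [240, 235]] 4553.0
pred 0 [[266.2, 286.6], [308.5, 273.5], [295.2, 259.2], [254.0, 271.3]]
pred 0.032 [[265.7, 274.1], [308.5, 261.3], [295.1, 247.2], [253.4, 259.1]]
268 262 [ 15 104 162] [144. 136. 151.]
268 270 [ 15 103 164] [146. 136. 151.]
268 276 [ 14  98 112] [101. 134. 143.]
268 279 [ 14  98 109] [ 99. 134. 143.]
268 282 [ 14  97 105] [ 95. 134. 142.]
268 285 [ 11 104 140] [120. 140. 145.]
top lab bench [152. 142. 153.] mid [171. 138. 155.]
[[414, 255], [410, 291], [406, 302], [355, 304], [355, 240], [393, 240]] 2627.0
pred 0 [[406.0, 280.8], [385.7, 244.2], [363.0, 256.5], [383.2, 293.3]]
pred 0.032 [[407.9, 280.7], [387.1, 243.1], [363.8, 255.8], [384.5, 293.5]]
```

Run:
```python
from meas import *
a=cv2.imread("pics/side0.png"); d=shot("side"); b=d["pixels"][:,:,::-1]
for u in(262,268,290,300):
    print(u,[int(x) for x in a[250:290:2,u].mean(1)]); print("now",[int(x) for x in b[250:290:2,u].mean(1)])
print("col 280 now rows 236..280",[int(x) for x in b[236:280:2,280].mean(1)])
print("row 256 now cols 266..300",[int(x) for x in b[256,266:300:2].mean(1)])
```

```text
262 [130, 131, 129, 124, 130, 129, 130, 131, 130, 130, 110, 85, 82, 81, 79, 78, 83, 87, 101, 123]
now [136, 136, 134, 130, 136, 119, 100, 103, 102, 105, 97, 89, 85, 84, 83, 81, 87, 90, 105, 128]
268 [132, 131, 127, 127, 129, 129, 129, 129, 129, 132, 131, 124, 94, 90, 87, 86, 84, 93, 122, 124]
now [138, 138, 132, 133, 134, 102, 99, 99, 123, 131, 122, 129, 98, 94, 92, 91, 88, 98, 128, 129]
290 [137, 137, 135, 136, 136, 134, 137, 138, 118, 96, 92, 90, 88, 87, 102, 123, 124, 127, 128, 123]
now [50, 133, 142, 142, 143, 141, 144, 145, 123, 101, 97, 94, 91, 91, 107, 128, 130, 132, 133, 130]
300 [120, 124, 134, 141, 139, 142, 135, 104, 96, 92, 87, 86, 90, 119, 119, 119, 117, 118, 121, 123]
now [125, 129, 142, 148, 147, 149, 142, 108, 100, 96, 91, 89, 94, 125, 125, 125, 122, 124, 126, 130]
col 280 now rows 236..280 [40, 52, 46, 41, 29, 25, 29, 37, 29, 27, 24, 45, 97, 128, 144, 146, 139, 102, 96, 93, 92, 90]
row 256 now cols 266..300 [134, 133, 134, 136, 74, 32, 26, 24, 25, 26, 105, 144, 142, 143, 147, 147, 147]
```

Request:
{"api": "jog_arm", "payload": {
  "moves": [0, 0, -0.02, 0, 0, 0, 1, 0, 0, -0.02, 0, 0, 0, 1, 0, 0, -0.02, 0, 0, 0, 1, 0, 0, -0.02, 0, 0, 0, 1, 0, 0, -0.02, 0, 0, 0, 1, 0, 0, -0.02, 0, 0, 0, 1, 0, 0, -0.02, 0, 0, 0, 1, 0, 0, -0.02, 0, 0, 0, 1]
}}

```text
time: 10.0
position: [0.4546, -0.1655, 0.0123]
tool_rot: [-3.045, -0.773, -0.0]
ft_force: [-0.9, 0.9, 0.2]
grip_width: 0.833
grip_force: 0.0
```

```bash
python3 go.py 0.4552,-0.1652,-0.018,-61.4
```

```text
now [ 0.4546 -0.1655  0.0123] phi -61.51175232504383 tilt 0.004586483710251326 q [-0.4792  0.1781  0.8368  2.0752 -0.1622  0.9526 -0.6294] w 0.8334346933934899 t 10.0
0.4552,-0.1652,-0.018,-61.4 -> [0.002 0.    0.101] [ 0.    -0.    -0.002]
```

Request:
{"api": "jog_arm", "payload": {
  "moves": [0, 0, 0, 0, 0, 0, 1, 0, 0, 0, 0, 0, 0, 1, 0, 0, 0.05, 0, 0, 0, 1, 0, 0, 0.1, 0, 0, 0, 1, 0, 0, 0.1, 0, 0, 0, -1, 0, 0, 0.1, 0, 0, 0, -1, 0, 0, 0.1, 0, 0, 0, -1, 0, 0, 0.1, 0, 0, 0, -1],
  "newtons": 25
}}

```text
time: 11.0
position: [0.455, -0.1656, -0.0174]
tool_rot: [3.045, 0.773, 0.001]
ft_force: [0.7, -0.1, -0.7]
grip_width: 0.72
grip_force: 25.0
```

Request:
{"api": "jog_arm", "payload": {
  "moves": [0, 0, 0, 0, 0, 0, -1, 0, 0, 0, 0, 0, 0, -1, 0, 0, -0.05, 0, 0, 0, -1, 0, 0, -0.15, 0, 0, 0, -1, 0, 0, -0.3, 0, 0, 0, -1, 0, 0, -0.4, 0, 0, 0, -1, 0, 0, -0.4, 0, 0, 0, -1, 0, 0, -0.4, 0, 0, 0, -1]
}}

```text
time: 12.0
position: [0.4539, -0.1651, 0.1018]
tool_rot: [-3.044, -0.773, 0.001]
ft_force: [-0.5, -0.6, -2.0]
grip_width: 0.72
grip_force: 25.0
```

```bash
python3 go.py 0.6228,-0.0784,0.08,-77.6 0.6228,-0.0784,-0.011,-77.6
```

```text
now [ 0.4539 -0.1651  0.1018] phi -61.50952582737296 tilt 0.060676903098381134 q [-0.5489  0.016   0.8609  1.9905 -0.0138  1.1417 -0.7558] w 0.7203459162690943 t 12.0
0.6228,-0.0784,0.08,-77.6 -> [0.633 0.015 0.072] [-0.001  0.     0.268]
0.6228,-0.0784,-0.011,-77.6 -> [0.633 0.015 0.376] [-0.001  0.     0.268]
```

Request:
{"api": "jog_arm", "payload": {
  "moves": [0.15, 0, 0, 0, 0, 0.1, -1, 0.32, 0.01, 0, 0, 0, 0.2, -1, 0.48, 0.015, 0, 0, 0, 0.268, -1, 0.6, 0.015, 0, 0, 0, 0.268, -1, 0.633, 0.015, 0.07, 0, 0, 0.268, -1, 0.633, 0.015, 0.2, 0, 0, 0.268, -1, 0.633, 0.015, 0.27, 0, 0, 0.268, -1, 0.633, 0.015, 0.27, 0, 0, 0.268, -1]
}}

```text
time: 13.0
position: [0.6213, -0.079, 0.0187]
tool_rot: [-3.123, -0.338, 0.008]
ft_force: [-0.9, 0.1, -0.6]
grip_width: 0.723
grip_force: 25.0
```

```bash
python3 go.py 0.6228,-0.0784,-0.011,-77.6
python3 - <<'E'
from meas import *
d=shot("wrist","w6")
for c in cork(d,(200,130,440,300))[:2]: print(c.min(0),c.max(0),rect(d,c,.032+.036-.0134+.013))
# far corners/edge of the black pad
for c in blobs(d,(0,0,0),(179,255,60),(180,60,460,240),200)[:3]: print("blk",c.min(0),c.max(0),rect(d,c,.004))
E
```

```text
now [ 0.6213 -0.079   0.0187] phi -77.633993463535 tilt 0.30148647565956216 q [-0.5063  0.5012  0.7544  1.7159 -0.3803  1.0825 -0.9848] w 0.7229100711456904 t 13.0
0.6228,-0.0784,-0.011,-77.6 -> [ 0.006 -0.001  0.099] [-0.001  0.005 -0.001]
[245 185] [391 299] (array([ 0.6511, -0.0721], dtype=float32), array([ 0.6503, -0.0722]), (np.float32(51.044323), np.float32(60.963577)), np.float32(102.440445))
blk [240 151] [402 239] (array([ 0.661 , -0.0712], dtype=float32), array([ 0.6764, -0.0705]), (np.float32(52.434116), np.float32(93.74502)), np.float32(102.42987))
```

View pics/w6.png

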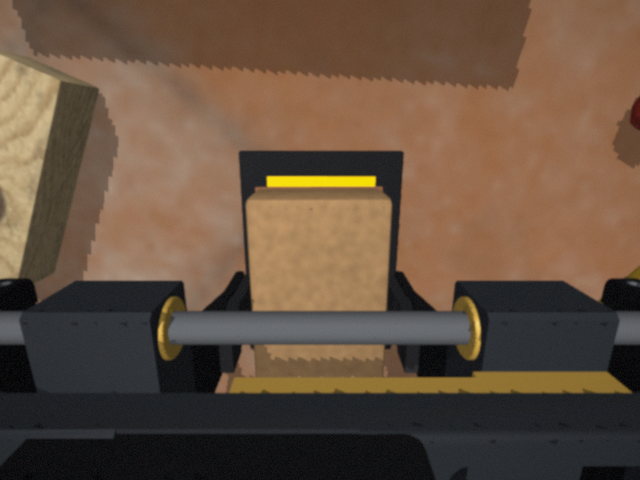

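Request:
{"api": "jog_arm", "payload": {
  "moves": [0.006, 0, 0.05, 0, 0, 0, -1, 0.006, 0, 0.09, 0, 0, 0, -1, 0.006, 0, 0.102, 0, 0, 0, -1, 0.006, 0, 0.102, 0, 0, 0, -1, 0.006, 0, 0.102, 0, 0, 0, 1, 0.006, 0, 0.102, 0, 0, 0, 1, 0.006, 0, 0.102, 0, 0, 0, 1, 0.006, 0, -0.05, 0, 0, 0, 1]
}}

```text
time: 14.05
position: [0.6223, -0.0777, 0.0335]
tool_rot: [-3.122, -0.34, 0.011]
ft_force: [0.9, 0.9, 0.5]
grip_width: 0.989
grip_force: 0.0
```

```bash
python3 go.py 0.6228,-0.0784,0.18,-77.6  0.63,-0.2,0.16,-120 0.63,-0.28,0.15,60 0.63,-0.28,0.15,-120
```

```text
now [ 0.6223 -0.0777  0.0335] phi -77.57817057154637 tilt 0.41291915353035646 q [-0.514   0.4876  0.7628  1.7007 -0.3682  1.1105 -0.9946] w 0.9893185244191385 t 14.05
0.6228,-0.0784,0.18,-77.6 -> [-0.002  0.002 -0.488] [-0.002  0.007  0.   ]
0.63,-0.2,0.16,-120 -> [-0.066  0.403 -0.422] [0.001 0.007 0.707]
0.63,-0.28,0.15,60 -> [-0.123  0.664 -0.388] [-0.009  0.001 -2.293]
0.63,-0.28,0.15,-120 -> [-0.123  0.664 -0.388] [0.001 0.007 0.707]
```

Request:
{"api": "jog_arm", "payload": {
  "moves": [0, 0, -0.2, 0, 0, 0, 1, 0, 0, -0.4, 0, 0, 0, 1, 0, 0, -0.488, 0, 0, 0.0, 1, 0, 0, -0.488, 0, 0.007, 0.0, 1, 0, 0, -0.488, 0, 0.007, 0, 1, 0, 0, -0.488, 0, 0.007, 0, 1, 0, 0, -0.488, 0, 0.007, 0, 1, 0, 0, -0.488, 0, 0.007, 0, 1]
}}

```text
time: 15.05
position: [0.6251, -0.0785, 0.182]
tool_rot: [-3.122, -0.339, -0.01]
ft_force: [0.6, -0.1, -1.4]
grip_width: 1.0
grip_force: 0.0
```

```bash
python3 - <<'E'
from meas import *
d=shot("wrist","w7")
for c in cork(d,(200,100,440,300))[:2]: print(c.min(0),c.max(0),rect(d,c,.036))
for c in blobs(d,(25,150,150),(33,255,255),(200,60,480,300),20): print("yel",c.min(0),c.max(0),rect(d,c,.004))
for c in blobs(d,(0,0,0),(179,255,75),(200,60,440,290),200,9)[:3]: print("blk",c.min(0),c.max(0),rect(d,c,.004))
E
python3 go.py 0.622,-0.19,0.18,-120 0.622,-0.28,0.18,-120
```

```text
[287 161] [351 263] (array([ 0.6275, -0.0777], dtype=float32), array([ 0.6276, -0.0777]), (np.float32(61.524933), np.float32(101.246765)), np.float32(12.456867))
blk [274 149] [365 269] (array([ 0.6234, -0.0792], dtype=float32), array([ 0.6236, -0.0792]), (np.float32(94.16922), np.float32(129.38612)), np.float32(12.190143))
blk [200 271] [230 289] (array([0.5217, 0.0192], dtype=float32), array([0.5201, 0.0172]), (np.float32(21.680286), np.float32(33.98699)), np.float32(102.45823))
blk [408 272] [439 289] (array([ 0.572, -0.211], dtype=float32), array([ 0.5699, -0.2091]), (np.float32(20.488657), np.float32(35.024776)), np.float32(102.458176))
now [ 0.6252 -0.0785  0.1822] phi -77.59857521944139 tilt 0.3835439552897394 q [-0.5679  0.3508  0.8301  1.5472 -0.2656  1.3537 -1.0665] w 0.9973726550694331 t 15.1
0.622,-0.19,0.18,-120 -> [-0.09   0.361  0.007] [-0.002 -0.006  0.707]
0.622,-0.28,0.18,-120 -> [-0.155  0.654  0.006] [-0.002 -0.006  0.707]
```

View pics/w7.png

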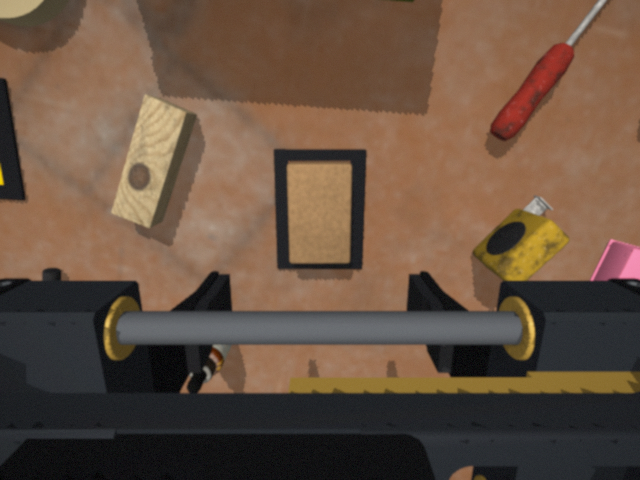

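Request:
{"api": "jog_arm", "payload": {
  "moves": [0, 0, 0.2, 0, -0.006, 0, 1, 0, 0, 0.4, 0, -0.006, 0, 1, 0, 0, 0.55, 0, -0.006, 0, 1, 0, 0, 0.65, 0, -0.006, 0, 1, 0, 0, 0.65, 0, -0.006, 0, 1, 0, 0, 0.65, 0, -0.006, 0, -1, 0, 0, 0.65, 0, -0.006, 0, -1, 0, 0, 0.65, 0, -0.006, 0, -1]
}}

```text
time: 16.1
position: [0.6278, -0.0782, -0.0109]
tool_rot: [-3.123, -0.34, -0.005]
ft_force: [0.7, 0.2, -0.2]
grip_width: 0.746
grip_force: 0.0
```

Request:
{"api": "jog_arm", "payload": {
  "moves": [0, 0, 0, 0, 0, 0, -1, 0, 0, 0, 0, 0, 0, -1, 0, 0, -0.02, 0, 0, 0, -1, -0.01, 0, -0.02, 0, 0, 0, -1, -0.01, 0, -0.02, 0, 0, 0, -1, -0.01, 0, -0.01, 0, 0, 0, -1, -0.01, 0, 0, 0, 0, 0, -1, -0.01, 0, 0, 0, 0, 0, -1]
}}

```text
time: 17.1
position: [0.6237, -0.0787, -0.0111]
tool_rot: [-3.122, -0.339, -0.001]
ft_force: [-4.0, 2.3, 9.2]
grip_width: 0.726
grip_force: 25.0
```

```bash
python3 go.py
```

```text
now [ 0.6237 -0.0787 -0.0111] phi -77.58785395387747 tilt 0.07737789991876319 q [-0.4913  0.539   0.7373  1.7344 -0.4158  1.0303 -0.96  ] w 0.7255505035051055 t 17.1
```

Request:
{"api": "jog_arm", "payload": {
  "moves": [0, 0, 0, 0, 0, 0, -1, 0, 0, 0, 0, 0, 0, 1, 0, 0, 0, 0, 0, 0, 1, 0, 0, 0, 0, 0, 0, 1, 0, 0, -0.2, 0, 0, 0, 1, 0, 0, -0.4, 0, 0, 0, 1, 0, 0, -0.6, 0, 0, 0, 1, 0, 0, -0.64, 0, 0, 0, 1]
}}

```text
time: 18.1
position: [0.6262, -0.0798, 0.1845]
tool_rot: [3.123, 0.339, 0.014]
ft_force: [1.5, 0.5, 0.4]
grip_width: 0.999
grip_force: 0.0
```

Request:
{"api": "jog_arm", "payload": {
  "moves": [0, 0.05, 0, 0, 0, 0.17, 1, 0, 0.1, 0, 0, 0, 0.34, 1, -0.05, 0.15, 0, 0, 0, 0.5, 1, -0.05, 0.25, 0, 0, 0, 0.66, 1, -0.08, 0.35, 0, 0, 0, 0.707, 1, -0.08, 0.35, 0, 0, 0, 0.707, 1, -0.08, 0.35, 0, 0, 0, 0.707, 1, -0.08, 0.35, 0, 0, 0, 0.707, 1]
}}

```text
time: 19.1
position: [0.6231, -0.1847, 0.1791]
tool_rot: [-3.034, 0.809, -0.0]
ft_force: [-0.1, 0.2, -0.1]
grip_width: 1.002
grip_force: 0.0
```

```bash
python3 go.py 0.63,-0.28,0.18,-120
python3 - <<'E'
from meas import *
d=shot("wrist","w8")
for c in cork(d,(20,20,620,300))[:3]: print(c.min(0),c.max(0),rect(d,c,.036))
for c in blobs(d,(0,0,0),(179,255,75),(20,20,620,290),500,9)[:5]: print("blk",c.min(0),c.max(0),rect(d,c,.004))
for c in blobs(d,(20,120,60),(30,255,255),(200,20,620,290),300,5)[:5]: print("tape",c.min(0),c.max(0),rect(d,c,.062))
E
```

```text
now [ 0.6231 -0.1847  0.1791] phi -119.874960750979 tilt 0.08047586569529627 q [-0.4703  0.4612  0.983   1.4952 -0.3873  1.3916 -1.5588] w 1.002004150526852 t 19.1
0.63,-0.28,0.18,-120 -> [ 0.178  0.264 -0.003] [-0.001  0.     0.002]
[172 208] [284 299] (array([ 0.6239, -0.0819], dtype=float32), array([ 0.6283, -0.0823]), (np.float32(71.681496), np.float32(100.332985)), np.float32(10.196352))
blk [20 20] [149 178] (array([ 0.8476, -0.0227], dtype=float32), array([ 0.8466, -0.0364]), (np.float32(57.56714), np.float32(191.1369)), np.float32(98.6216))
blk [165 184] [307 289] (array([ 0.6233, -0.0803], dtype=float32), array([ 0.6383, -0.1014]), (np.float32(94.551094), np.float32(129.39479)), np.float32(12.274689))
blk [482 239] [619 289] (array([ 0.4409, -0.3778], dtype=float32), array([ 0.4392, -0.3593]), (np.float32(58.419167), np.float32(154.03438)), np.float32(60.2239))
blk [ 20 278] [138 289] (array([0.6841, 0.0925], dtype=float32), array([0.6829, 0.0934]), (np.float32(13.295687), np.float32(133.42026)), np.float32(60.22392))
tape [381 113] [427 192] (array([ 0.6396, -0.2762], dtype=float32), array([ 0.6393, -0.2777]), (np.float32(38.112537), np.float32(65.98291)), np.float32(151.75949))
tape [515 268] [545 281] (array([ 0.4813, -0.3305], dtype=float32), array([ 0.4804, -0.3299]), (np.float32(13.026534), np.float32(28.438646)), np.float32(60.220886))
```

View pics/w8.png

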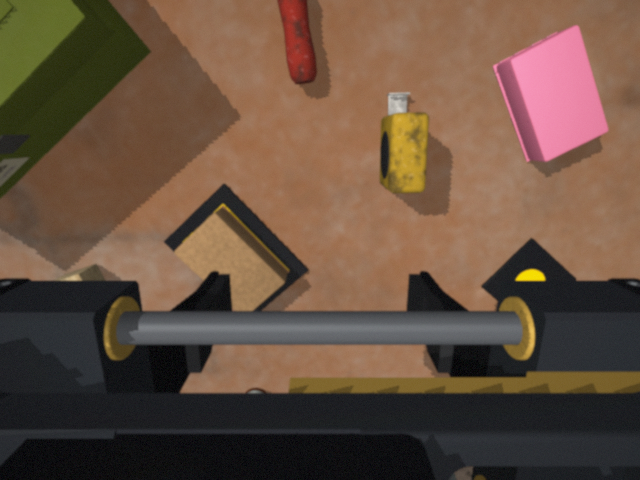

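```bash
cat > slv.py <<'E'
from meas import *
def slv(d,ctr=(.6233,-.0797),yaw=12.4,hw=(31.5,50.5)):
    ys,xs=np.nonzero(cv2.inRange(d["hsv"],np.array((22,150,120)),np.array((34,255,255))))
    w=(ray(d,np.c_[xs,ys],.004)-ctr)*1000; a=np.radians(yaw); q=w@np.array([[np.cos(a),-np.sin(a)],[np.sin(a),np.cos(a)]])
    k=(abs(q[:,0])<hw[1]+8)&(abs(q[:,1])<hw[0]+8); q=q[k]
    print("yellow px",len(q)); 
    if len(q): print("along",np.percentile(q[:,0],[2,50,98]),"across",np.percentile(q[:,1],[2,50,98]))
E
python3 - <<'E'
from slv import *
d=shot("wrist"); slv(d)
for v,u in((235,255),(232,258),(238,252),(230,260),(236,258),(234,250)): print(u,v,d["hsv"][v,u])
t=shot("top","t1"); slv(t,(.6215,-.0774))
for n,D,(u,v) in(("top",t,(348,200)),): print(D["hsv"][v,u])
s=shot("side","s1"); slv(s,(.6204,-.0765)); print(s["hsv"][246,354])
E
```

```text
yellow px 32
along [39.3157 49.6176 51.1189] across [-30.7761 -28.7983 -19.7108]
255 235 [ 22 136  71]
258 232 [114  31  41]
252 238 [ 14 105  75]
260 230 [135  25  41]
258 236 [165  16  31]
250 234 [ 15 141  96]
yellow px 0
[ 16 103 204]
yellow px 0
[ 14 100 128]
```

Run:
```python
from slv import *
d=shot("wrist"); a=np.radians(12.4); c,s=np.cos(a),np.sin(a)
for al in (40,20,0):
    print("along",al)
    for ac in range(-52,-18,2):
        p=np.array([.6233,-.0797])+np.array([al*c-ac*s,al*s+ac*c])*np.array([1,1])/1000
        p=np.array([.6233+(al*c-ac*s)/1000,-.0797+(al*s+ac*c)/1000,.004]); u,v=proj(d,[p])[0]
        print(ac,d["hsv"][int(round(v)),int(round(u))],end=" ")
    print()
for ac in(0,-20):
    print("across",ac)
    for al in range(40,70,2):
        p=np.array([.6233+(al*c-ac*s)/1000,-.0797+(al*s+ac*c)/1000,.004]); u,v=proj(d,[p])[0]
        print(al,d["hsv"][int(round(v)),int(round(u))],end=" ")
    print()
```

```text
along 40
-52 [ 12 123 157] -50 [ 13 123 153] -48 [ 13 132 122] -46 [128  27  38] -44 [120   7  39] -42 [105  12  42] -40 [105  24  43] -38 [115  39  39] -36 [130  19  40] -34 [98 27 38] -32 [ 22 106  65] -30 [ 22 193 131] -28 [ 14 123  85] -26 [ 16 119  71] -24 [ 17 112  75] -22 [ 16 116  79] -20 [ 16 115  80] 
along 20
-52 [ 12 118 155] -50 [ 12 119 143] -48 [ 12 113  95] -46 [ 9 61 42] -44 [120   6  40] -42 [90 14 36] -40 [105  13  39] -38 [90  6 40] -36 [105  28  37] -34 [120  35  36] -32 [ 22 160  78] -30 [ 21 182 112] -28 [ 15 134  97] -26 [ 16 121  74] -24 [ 15 105  75] -22 [ 16 116  79] -20 [ 15 115  80] 
along 0
-52 [ 12 128 153] -50 [ 13 128 152] -48 [ 11 120  96] -46 [ 5 36 42] -44 [113  25  41] -42 [102  33  39] -40 [120  20  38] -38 [120  19  41] -36 [156  34  37] -34 [120  15  34] -32 [16 83 46] -30 [ 21 174 107] -28 [ 12 120  85] -26 [ 17 120  72] -24 [ 17 110  74] -22 [ 16 111  76] -20 [ 16 115  80] 
across 0
40 [ 16 118 173] 42 [ 16 116 173] 44 [ 15 116 171] 46 [ 16 116 169] 48 [ 16 117 175] 50 [ 17 114 128] 52 [14 60 55] 54 [100  21  37] 56 [90 13 39] 58 [144  34  37] 60 [105  28  37] 62 [130  41  37] 64 [175  34  45] 66 [ 12 121 148] 68 [ 12 124 154] 
across -20
40 [ 16 115  80] 42 [ 15 116  79] 44 [ 17 110  88] 46 [ 15 110  90] 48 [ 18 113  90] 50 [ 22 169 143] 52 [ 22 147  92] 54 [105  14  37] 56 [120  13  40] 58 [128  26  39] 60 [80 19 40] 62 [90 28 36] 64 [ 11 105  80] 66 [ 13 124 138] 68 [ 12 126 154]
```

```bash
python3 go.py 0.571,-0.24,0.18,-120
```

```text
now [ 0.6229 -0.186   0.1797] phi -119.95661541967878 tilt 0.07361081813066912 q [-0.4698  0.4609  0.9843  1.4949 -0.387   1.3916 -1.5588] w 0.9973690278440125 t 19.35
0.571,-0.24,0.18,-120 -> [-0.06   0.243 -0.001] [-0.001 -0.001  0.001]
```

Request:
{"api": "jog_arm", "payload": {
  "moves": [-0.02, 0.1, 0, 0, 0, 0, 1, -0.06, 0.24, 0, 0, 0, 0, 1, -0.06, 0.24, 0, 0, 0, 0, 1, -0.06, 0.24, 0, 0, 0, 0, 1, -0.06, 0.24, 0, 0, 0, 0, 1, -0.06, 0.24, 0, 0, 0, 0, 1, -0.06, 0.24, 0, 0, 0, 0, 1, -0.06, 0.24, 0, 0, 0, 0, 1]
}}

```text
time: 20.35
position: [0.5713, -0.2398, 0.1795]
tool_rot: [-3.034, 0.813, -0.001]
ft_force: [0.5, -0.1, 0.6]
grip_width: 0.999
grip_force: 0.0
```

```bash
python3 go.py
python3 - <<'E'
from meas import *
d=shot("wrist","w9")
for c in blobs(d,(18,110,50),(30,255,255),(220,40,420,250),300,5)[:3]: print("tape",c.min(0),c.max(0),rect(d,c,.062))
for c in blobs(d,(0,0,150),(179,60,255),(220,20,420,250),20,3)[:3]: print("hook",c.min(0),c.max(0),ray(d,[c.mean(0)],.01),rect(d,c,.008))
cv2.imwrite("pics/w9c.png",cv2.resize(d["pixels"][30:230,220:420],(600,600),interpolation=cv2.INTER_CUBIC)[:,:,::-1])
E
```

```text
now [ 0.5713 -0.2398  0.1795] phi -119.99691514363604 tilt 0.05270527017008451 q [-0.4385  0.3907  1.0238  1.5765 -0.3393  1.3654 -1.4728] w 0.9989922312505711 t 20.35
tape [303  90] [341 173] (array([ 0.6371, -0.2798], dtype=float32), array([ 0.6372, -0.2801]), (np.float32(31.416433), np.float32(67.22921)), np.float32(151.00826))
hook [311  72] [331  89] [[ 0.6794 -0.3028]] (array([ 0.6791, -0.3029], dtype=float32), array([ 0.6792, -0.3014]), (np.float32(14.940959), np.float32(18.895018)), np.float32(60.04273))
```

View pics/w9c.png

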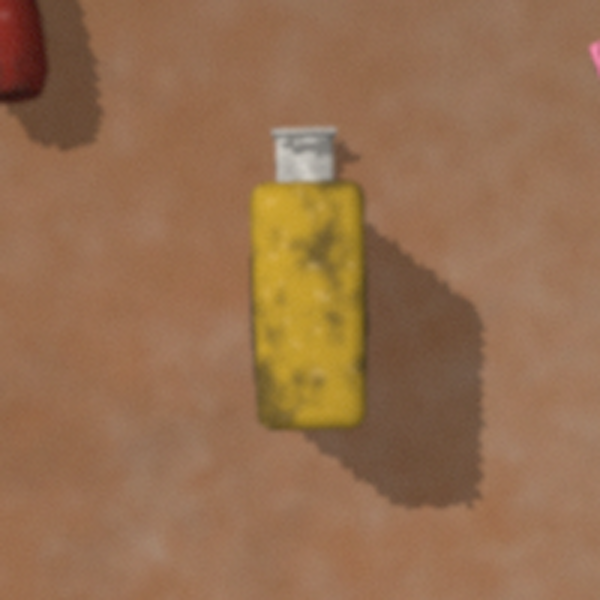

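```bash
python3 go.py 0.6371,-0.2798,0.12,-119 0.6371,-0.2798,-0.015,-119
```

```text
now [ 0.5712 -0.2398  0.1795] phi -119.99774009923968 tilt 0.052647124432776866 q [-0.4384  0.3906  1.0239  1.5765 -0.3393  1.3654 -1.4727] w 1.0011060357514137 t 20.4
0.6371,-0.2798,0.12,-119 -> [0.257 0.006 0.199] [-0.001 -0.001 -0.017]
0.6371,-0.2798,-0.015,-119 -> [0.256 0.006 0.649] [-0.001 -0.001 -0.017]
```

Request:
{"api": "jog_arm", "payload": {
  "moves": [0.15, 0, 0, 0, 0, -0.017, 1, 0.256, 0.006, 0.1, 0, 0, -0.017, 1, 0.256, 0.006, 0.25, 0, 0, -0.017, 1, 0.256, 0.006, 0.45, 0, 0, -0.017, 1, 0.256, 0.006, 0.6, 0, 0, -0.017, 1, 0.256, 0.006, 0.649, 0, 0, -0.017, 1, 0.256, 0.006, 0.649, 0, 0, -0.017, 1, 0.256, 0.006, 0.649, 0, 0, -0.017, 1]
}}

```text
time: 21.4
position: [0.6386, -0.2809, -0.0125]
tool_rot: [3.041, -0.786, 0.007]
ft_force: [-0.2, -0.3, 0.5]
grip_width: 1.001
grip_force: 0.0
```

Request:
{"api": "jog_arm", "payload": {
  "moves": [0, 0, 0, 0, 0, 0, -1, 0, 0, 0, 0, 0, 0, -1, 0, 0, 0, 0, 0, 0, -1, 0, 0, 0, 0, 0, 0, -1, 0, 0, 0, 0, 0, 0, -1, 0, 0, 0, 0, 0, 0, -1, 0, 0, 0, 0, 0, 0, -1, 0, 0, 0, 0, 0, 0, -1],
  "newtons": 30
}}

```text
time: 22.4
position: [0.6368, -0.2801, -0.0151]
tool_rot: [-3.041, 0.787, -0.001]
ft_force: [-0.6, -0.1, -1.1]
grip_width: 0.369
grip_force: 30.0
```

```bash
python3 go.py 0.6371,-0.2798,0.15,-119 0.59,-0.04,0.15,-95
```

```text
now [ 0.6368 -0.2801 -0.0151] phi -119.00339397682738 tilt 0.04599182434672455 q [-0.2126  0.725   0.8496  1.5546 -0.5834  1.1306 -1.3105] w 0.3688818211776563 t 22.4
0.6371,-0.2798,0.15,-119 -> [ 0.001 -0.002 -0.55 ] [-0.    -0.001 -0.   ]
0.59,-0.04,0.15,-95 -> [-0.524 -0.625 -0.551] [-0.    -0.001 -0.4  ]
```

Request:
{"api": "jog_arm", "payload": {
  "moves": [0, 0, -0.06, 0, 0, 0, -1, 0, 0, -0.2, 0, 0, 0, -1, 0, 0, -0.4, 0, 0, 0, -1, -0.05, -0.05, -0.55, 0, 0, -0.05, -1, -0.17, -0.2, -0.55, 0, 0, -0.13, -1, -0.29, -0.35, -0.55, 0, 0, -0.22, -1, -0.41, -0.5, -0.55, 0, 0, -0.31, -1, -0.52, -0.62, -0.55, 0, 0, -0.4, -1]
}}

```text
time: 23.4
position: [0.5902, -0.0388, 0.1509]
tool_rot: [-3.137, 0.13, -0.003]
ft_force: [0.6, -0.2, -1.6]
grip_width: 0.364
grip_force: 30.0
```

```bash
python3 go.py 0.548,0.263,0.15,-80.9
```

```text
now [ 0.5902 -0.0388  0.1509] phi -94.74110491592072 tilt 0.15264862835441073 q [-0.742   0.2982  0.9186  1.6846 -0.2484  1.2795 -1.4266] w 0.3638555389715295 t 23.4
0.548,0.263,0.15,-80.9 -> [-0.223 -0.991  0.004] [-0.002 -0.002 -0.231]
```

Request:
{"api": "jog_arm", "payload": {
  "moves": [-0.04, -0.18, 0, 0, 0, -0.05, -1, -0.08, -0.36, 0, 0, 0, -0.1, -1, -0.12, -0.55, 0, 0, 0, -0.15, -1, -0.17, -0.75, 0, 0, 0, -0.2, -1, -0.2, -0.9, 0, 0, 0, -0.23, -1, -0.223, -0.98, 0, 0, 0, -0.23, -1, -0.223, -0.99, 0, 0, 0, -0.23, -1, -0.223, -0.99, 0, 0, 0, -0.23, -1]
}}

```text
time: 24.4
position: [0.5506, 0.2573, 0.1503]
tool_rot: [3.132, 0.236, 0.002]
ft_force: [0.2, 0.2, -2.3]
grip_width: 0.364
grip_force: 30.0
```

```bash
python3 - <<'E'
from meas import *
d=shot("wrist","w10")
for c in blobs(d,(22,170,150),(34,255,255),(150,0,480,255),300)[:3]:
    print(c.min(0),c.max(0),rect(d,c,.004))
for c in blobs(d,(0,0,0),(179,255,75),(200,20,440,250),800,9)[:3]: print("blk",c.min(0),c.max(0),rect(d,c,.004))
E
python3 go.py
```

```text
[295  86] [333 179] (array([0.6258, 0.2734], dtype=float32), array([0.623 , 0.2727]), (np.float32(34.80207), np.float32(82.01288)), np.float32(9.261669))
blk [275  68] [353 202] (array([0.6219, 0.2723], dtype=float32), array([0.6303, 0.2742]), (np.float32(69.165054), np.float32(118.922295)), np.float32(9.017015))
now [0.5508 0.2569 0.1503] phi -81.44321558382946 tilt 0.10693723608552777 q [-1.1014  0.3049  0.7547  1.6403 -0.2148  1.2811 -1.7296] w 0.3695149665201112 t 24.45
```

```bash
python3 - <<'E'
from meas import *
for i in range(3):
    d=shot("wrist"); print(d["M"][:3,3])
    for c in blobs(d,(0,0,0),(179,255,75),(200,20,440,250),800,9)[:1]: print("blk",c.min(0),c.max(0),rect(d,c,.004))
    for c in blobs(d,(22,170,150),(34,255,255),(150,0,480,255),300)[:1]: print(rect(d,c,.004))
E
python3 go.py 0.6121,0.2707,0.10,-81 0.6121,0.2707,-0.008,-81
```

```text
[0.625  0.2686 0.3459]
blk [275  68] [352 202] (array([0.622 , 0.2723], dtype=float32), array([0.6303, 0.274 ]), (np.float32(69.03762), np.float32(118.927635)), np.float32(9.032826))
(array([0.6254, 0.2735], dtype=float32), array([0.6231, 0.2729]), (np.float32(34.21814), np.float32(82.97338)), np.float32(9.169496))
[0.625  0.2686 0.3459]
blk [275  68] [352 202] (array([0.6219, 0.2722], dtype=float32), array([0.6303, 0.2741]), (np.float32(69.055916), np.float32(118.93531)), np.float32(9.094832))
(array([0.6259, 0.2731], dtype=float32), array([0.6234, 0.2728]), (np.float32(34.964954), np.float32(82.023186)), np.float32(9.129511))
[0.6249 0.269  0.3458]
blk [275  68] [353 202] (array([0.6221, 0.2723], dtype=float32), array([0.6304, 0.274 ]), (np.float32(69.10456), np.float32(118.64231)), np.float32(9.067902))
(array([0.6258, 0.2734], dtype=float32), array([0.623 , 0.2727]), (np.float32(34.516018), np.float32(82.00479)), np.float32(9.232271))
now [0.5504 0.2579 0.1502] phi -81.38929584140975 tilt 0.07269329029853366 q [-1.1015  0.3051  0.7535  1.6401 -0.2156  1.281  -1.7297] w 0.36363623531298417 t 24.6
0.6121,0.2707,0.10,-81 -> [ 0.21  -0.012  0.168] [ 0.    -0.001 -0.006]
0.6121,0.2707,-0.008,-81 -> [ 0.209 -0.012  0.528] [ 0.    -0.001 -0.006]
```

Request:
{"api": "jog_arm", "payload": {
  "moves": [0.1, -0.006, 0, 0, 0, -0.006, -1, 0.209, -0.012, 0.1, 0, 0, -0.006, -1, 0.209, -0.012, 0.25, 0, 0, -0.006, -1, 0.209, -0.012, 0.4, 0, 0, -0.006, -1, 0.209, -0.012, 0.48, 0, 0, -0.006, -1, 0.209, -0.012, 0.48, 0, 0, -0.006, -1, 0.209, -0.012, 0.48, 0, 0, -0.006, -1, 0.209, -0.012, 0.48, 0, 0, -0.006, -1]
}}

```text
time: 25.6
position: [0.6127, 0.2736, 0.008]
tool_rot: [-3.13, -0.25, -0.006]
ft_force: [-0.5, -0.5, -1.3]
grip_width: 0.365
grip_force: 30.0
```

```bash
python3 go.py 0.6121,0.2707,-0.011,-80.95
```

```text
now [0.6127 0.2736 0.008 ] phi -80.85117977094386 tilt 0.2438950283498216 q [-0.9618  0.5778  0.6767  1.6103 -0.3963  1.0904 -1.5912] w 0.36543786180070564 t 25.6
0.6121,0.2707,-0.011,-80.95 -> [-0.004  0.009  0.063] [-0.001 -0.004  0.002]
```

Request:
{"api": "jog_arm", "payload": {
  "moves": [-0.004, 0.009, 0, 0, -0.004, 0.002, -1, -0.004, 0.009, 0.03, 0, -0.004, 0.002, -1, -0.004, 0.009, 0.06, 0, -0.004, 0.002, -1, -0.004, 0.009, 0.06, 0, -0.004, 0.002, -1, -0.004, 0.009, 0.06, 0, -0.004, 0.002, -1, -0.004, 0.009, 0.06, 0, -0.004, 0.002, -1, -0.004, 0.009, 0.06, 0, -0.004, 0.002, -1, -0.004, 0.009, 0.06, 0, -0.004, 0.002, -1]
}}

```text
time: 26.6
position: [0.6106, 0.2705, -0.0118]
tool_rot: [3.132, 0.248, -0.005]
ft_force: [-0.8, -0.5, 4.8]
grip_width: 0.367
grip_force: 30.0
```

```bash
python3 go.py 0.6121,0.2707,-0.011,-80.95
```

```text
now [ 0.6106  0.2705 -0.0118] phi -80.95309096524025 tilt 0.16649625944983434 q [-0.9509  0.5994  0.6659  1.6234 -0.4105  1.0658 -1.5797] w 0.36728316292996877 t 26.6
0.6121,0.2707,-0.011,-80.95 -> [ 0.005  0.    -0.003] [-0.     0.003 -0.   ]
```

Request:
{"api": "jog_arm", "payload": {
  "moves": [0, 0, -0.008, 0, 0, 0, -1, 0.005, 0, -0.008, 0, 0.003, 0, -1, 0.005, 0, -0.008, 0, 0.003, 0, -1, 0.005, 0, -0.001, 0, 0.003, 0, -1, 0.005, 0, -0.001, 0, 0.003, 0, 0.3, 0.005, 0, -0.001, 0, 0.003, 0, 0.5, 0.005, 0, -0.001, 0, 0.003, 0, 0.5, 0.005, 0, -0.001, 0, 0.003, 0, 0.5]
}}

```text
time: 27.6
position: [0.6121, 0.2707, -0.0116]
tool_rot: [-3.132, -0.248, -0.0]
ft_force: [-0.8, 0.4, 0.2]
grip_width: 0.711
grip_force: 0.0
```

```bash
python3 go.py 0.545,0.26,0.15,-81
```

```text
now [ 0.6121  0.2707 -0.0116] phi -80.95330866618755 tilt 0.017920823082953403 q [-0.9508  0.5996  0.6662  1.6226 -0.4106  1.0632 -1.5796] w 0.7108607008824147 t 27.6
0.545,0.26,0.15,-81 -> [-0.226  0.    -0.539] [-0.    -0.     0.001]
```

Request:
{"api": "jog_arm", "payload": {
  "moves": [0, 0, -0.15, 0, 0, 0, 0.5, 0, 0, -0.35, 0, 0, 0, 0.5, 0, 0, -0.5, 0, 0, 0, 0.5, -0.12, 0, -0.54, 0, 0, 0, 0.5, -0.226, 0, -0.54, 0, 0, 0, 0.5, -0.226, 0, -0.54, 0, 0, 0, 0.5, -0.226, 0, -0.54, 0, 0, 0, 0.5, -0.226, 0, -0.54, 0, 0, 0, 0.5]
}}

```text
time: 28.6
position: [0.5459, 0.2599, 0.1503]
tool_rot: [3.131, 0.247, 0.001]
ft_force: [0.6, -0.8, -0.3]
grip_width: 0.75
grip_force: 0.0
```

```bash
python3 - <<'E'
from meas import *
d=shot("wrist","w11")
for c in blobs(d,(18,110,50),(30,255,255),(220,20,420,270),100,5)[:3]: print("yel",c.min(0),c.max(0),rect(d,c,.066))
for c in blobs(d,(26,170,150),(34,255,255),(220,20,420,270),10)[:3]: print("outl",c.min(0),c.max(0),rect(d,c,.004))
for c in blobs(d,(0,0,120),(179,60,255),(220,20,420,250),20,3)[:3]: print("hook",c.min(0),c.max(0),rect(d,c,.012))
m=cv2.inRange(d["hsv"],np.array((0,0,0)),np.array((179,255,75)))
for c in blobs(d,(0,0,0),(179,255,75),(240,20,400,260),500,21)[:1]: print("blk",c.min(0),c.max(0),rect(d,c,.004))
cv2.imwrite("pics/w11c.png",cv2.resize(d["pixels"][30:230,220:420],(600,600),interpolation=cv2.INTER_CUBIC)[:,:,::-1])
E
python3 go.py 0.5,0.06,0.2,-80
```

```text
yel [297  82] [340 190] (array([0.6182, 0.272 ], dtype=float32), array([0.6132, 0.2711]), (np.float32(32.679306), np.float32(78.45047)), np.float32(9.0579405))
yel [220 243] [227 269] (array([0.513 , 0.3346], dtype=float32), array([0.5133, 0.3351]), (np.float32(5.763896), np.float32(22.828314)), np.float32(4.781382))
outl [220 245] [225 269] (array([0.488 , 0.3494], dtype=float32), array([0.4897, 0.35  ]), (np.float32(5.025362), np.float32(25.719324)), np.float32(4.781358))
hook [307  78] [329  98] (array([0.6592, 0.279 ], dtype=float32), array([0.6593, 0.2786]), (np.float32(16.155794), np.float32(18.989828)), np.float32(99.06315))
blk [280  63] [358 197] (array([0.6221, 0.2724], dtype=float32), array([0.6221, 0.2724]), (np.float32(69.050224), np.float32(118.04532)), np.float32(8.992995))
now [0.5459 0.2598 0.1502] phi -80.99061038457475 tilt 0.0499690248377998 q [-1.1206  0.3001  0.766   1.6478 -0.2147  1.2805 -1.7288] w 0.7517241414778305 t 28.65
0.5,0.06,0.2,-80 -> [-0.255  0.634 -0.166] [ 0.001 -0.    -0.017]
```

Run:
```python
from meas import *
a=cv2.imread("pics/top0.png"); g=cv2.cvtColor(a,cv2.COLOR_BGR2GRAY)
print(g[257:282,303:327])
b=cv2.imread("pics/top0.png")[...,::-1]; h=cv2.cvtColor(b,cv2.COLOR_RGB2HSV)
print(h[257:282,303:327,0])
d=shot("top"); 
for z in(.062,.077,.102): print(z,ray(d,[(313,269)],z),"pred px of (.453,.002)",proj(d,[[.453,.002,z]]))
```

```text
[[146 146 140 139 141 144 139 139 145 146 149 152 144 145 143 136 143 138
  132 135 136 139 142 142]
 [148 145 146 146 147 142 142 147 150 151 150 151 144 146 139 146 137 143
  137 140 137 141 144 149]
 [146 143 145 144 151 141 147 143 147 153 152 145 141 135 143 145 149 142
  139 144 141 144 147 150]
 [147 151 147 149 150 147 147 146 152 149 153 151 145 146 142 141 141 140
  145 146 147 148 146 149]
 [146 147 149 148 142 146 149 148 152 138 131 133 147 150 151 144 145 150
  152 154 153 148 149 149]
 [152 146 149 154 148 149 147 135 135 129 126 114 117 122 145 155 152 149
  151 155 155 152 150 142]
 [151 145 146 151 156 140 134 141 156 138 128 119 126 124 120 132 151 155
  153 151 150 145 147 140]
 [146 150 151 152 134 120 134 166 175 163 154 146 141 128 114  97 134 154
  152 145 143 142 144 137]
 [143 151 150 149 115 124 162 179 157 134 127 138 159 146 122  89 101 143
  148 146 144 148 141 144]
 [153 146 154 140 121 136 173 167 105  57  45  76 126 169 112 115 114 107
  137 143 140 141 144 141]
 [153 158 153 121 134 137 178 132  41  34  38  26  40 160 138 127 132  94
  127 142 147 13
[... 2808 characters left out ...]
11  9  9 12 12 13 13 12 12 13 12 12 14 13]
 [12 11 13 12 12 13 12 12 10 10 10 11 12 11 13 12 10 11 12  9 12 11 13 13]
 [12 12 12 13 12 11 13 12 12 12 14 12 13  8 14 12 11 12 11 13 13 10 12 13]
 [11 12 13 12 12 12 13 12 12 12 11 13 10 11 12 11 13 11 13 12 13 11 13 13]
 [12 12 12 12 12 10 12 12 11 11 12 12 13 12 12 11 12 12 11 10 11 11 11 13]
 [12 12 11 13 11 14 13 12 12 12 11 11 11 12 10 11 11 11 12 12 11 11 14 13]
 [12 12 11 12 12 11 12 11 12 13 11 10 11 12 11 12 13 11 14 11 12 11 12 11]]
0.062 [[0.4522 0.0057]] pred px of (.453,.002) [[314.5947 268.6749]]
0.077 [[0.4518 0.0051]] pred px of (.453,.002) [[314.3588 268.4596]]
0.102 [[0.451  0.0041]] pred px of (.453,.002) [[313.9521 268.0886]]
```

```bash
python3 go.py 0.4548,0.0026,0.18,-80
```

```text
now [0.5457 0.2597 0.1501] phi -80.99228773677238 tilt 0.05001449246697092 q [-1.1207  0.3001  0.766   1.648  -0.2146  1.2806 -1.7288] w 0.748803881217173 t 28.7
0.4548,0.0026,0.18,-80 -> [-0.434  0.799 -0.099] [ 0.001 -0.    -0.017]
```

Request:
{"api": "jog_arm", "payload": {
  "moves": [0, 0.15, -0.1, 0, 0, 0, 1, -0.1, 0.3, -0.1, 0, 0, -0.017, 1, -0.2, 0.47, -0.1, 0, 0, -0.017, 1, -0.3, 0.63, -0.1, 0, 0, -0.017, 1, -0.4, 0.76, -0.1, 0, 0, -0.017, 1, -0.434, 0.799, -0.1, 0, 0, -0.017, 1, -0.434, 0.799, -0.1, 0, 0, -0.017, 1, -0.434, 0.799, -0.1, 0, 0, -0.017, 1]
}}

```text
time: 29.7
position: [0.4549, 0.0042, 0.1805]
tool_rot: [3.129, 0.278, 0.001]
ft_force: [0.2, 0.1, -1.0]
grip_width: 1.001
grip_force: 0.0
```

```bash
python3 - <<'E'
from meas import *
d=shot("wrist","w12"); print(ctrl.get_state()["position"])
q=proj(d,[[.4548,.0026,z] for z in(0,.062,.077,.102)]); print(q)
for c in blobs(d,(0,0,0),(179,255,50),(240,120,400,290),15)[:4]: print("dark",c.min(0),c.max(0),cv2.contourArea(c))
u,v=np.int32(q.mean(0)); print(u,v)
cv2.imwrite("pics/w12c.png",cv2.resize(d["pixels"][130:290,240:400],(600,600),interpolation=cv2.INTER_CUBIC)[:,:,::-1])
E
python3 go.py 0.4548,0.0026,0.018,-80
```

```text
[0.4548 0.0041 0.1804]
[[320.5732 208.9413]
 [320.8935 222.5383]
 [320.9896 226.6186]
 [321.1716 234.3403]]
dark [313 220] [326 238] 199.0
dark [388 120] [399 124] 44.0
320 223
now [0.4548 0.0041 0.1804] phi -79.82672680701353 tilt 0.061744620466961796 q [-1.0273 -0.1985  0.8683  1.9479  0.1569  1.3257 -1.6004] w 1.0005435794865662 t 29.75
0.4548,0.0026,0.018,-80 -> [-0.001  0.004  0.541] [ 0.001 -0.     0.003]
```

View pics/w12c.png

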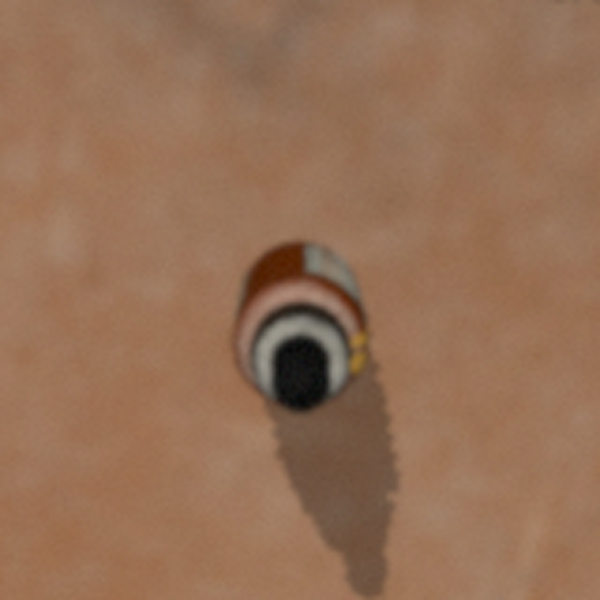

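Request:
{"api": "jog_arm", "payload": {
  "moves": [0.003, 0.003, 0.1, 0, 0, 0, 1, 0.003, 0.003, 0.25, 0, 0, 0, 1, 0.003, 0.003, 0.4, 0, 0, 0, 1, 0.003, 0.003, 0.5, 0, 0, 0, 1, 0.003, 0.003, 0.54, 0, 0, 0, 1, 0.003, 0.003, 0.54, 0, 0, 0, 1, 0.003, 0.003, 0.54, 0, 0, 0, 1, 0.003, 0.003, 0.54, 0, 0, 0, 1]
}}

```text
time: 30.75
position: [0.4563, 0.0025, 0.0194]
tool_rot: [-3.128, -0.276, -0.003]
ft_force: [-0.2, -0.3, 0.3]
grip_width: 1.003
grip_force: 0.0
```

Request:
{"api": "jog_arm", "payload": {
  "moves": [0, 0, 0, 0, 0, 0, -1, 0, 0, 0, 0, 0, 0, -1, 0, 0, 0, 0, 0, 0, -1, 0, 0, 0, 0, 0, 0, -1, 0, 0, 0, 0, 0, 0, -1, 0, 0, 0, 0, 0, 0, -1, 0, 0, 0, 0, 0, 0, -1, 0, 0, 0, 0, 0, 0, -1],
  "newtons": 12
}}

```text
time: 31.75
position: [0.4552, 0.0022, 0.0183]
tool_rot: [-3.129, -0.276, -0.0]
ft_force: [-0.5, -0.0, -0.1]
grip_width: 0.362
grip_force: 12.0
```

```bash
python3 go.py 0.4558,0.0033,0.06,-80 0.48,-0.15,0.09,-80
```

```text
now [0.4552 0.0022 0.0183] phi -79.92916345044155 tilt 0.010306002380494679 q [-1.0195  0.094   1.004   2.1375 -0.0973  0.9557 -1.3563] w 0.36224916049283806 t 31.75
0.4558,0.0033,0.06,-80 -> [ 0.003 -0.003 -0.139] [-0.    -0.     0.001]
0.48,-0.15,0.09,-80 -> [-0.007  0.514 -0.239] [-0.    -0.     0.001]
```

```bash
python3 go.py 0.455,0.002,0.1,-80 0.43,-0.15,0.1,-75 0.42,-0.27,0.1,-65
```

```text
now [0.4552 0.0022 0.0183] phi -79.92916345044155 tilt 0.010306002380494679 q [-1.0195  0.094   1.004   2.1375 -0.0973  0.9557 -1.3563] w 0.36224916049283806 t 31.75
0.455,0.002,0.1,-80 -> [-0.001  0.    -0.272] [-0.    -0.     0.001]
0.43,-0.15,0.1,-75 -> [-0.171  0.485 -0.272] [-0.    -0.    -0.082]
0.42,-0.27,0.1,-65 -> [-0.274  0.873 -0.272] [-0.    -0.    -0.249]
```

Request:
{"api": "jog_arm", "payload": {
  "moves": [0, 0, -0.1, 0, 0, 0, -1, 0, 0, -0.24, 0, 0, 0, -1, -0.01, 0.1, -0.272, 0, 0, -0.03, -1, -0.06, 0.24, -0.272, 0, 0, -0.08, -1, -0.11, 0.4, -0.272, 0, 0, -0.12, -1, -0.17, 0.56, -0.272, 0, 0, -0.16, -1, -0.22, 0.72, -0.272, 0, 0, -0.16, -1, -0.27, 0.87, -0.272, 0, 0, -0.16, -1]
}}

```text
time: 32.75
position: [0.421, -0.2703, 0.1]
tool_rot: [-3.095, -0.537, -0.002]
ft_force: [-0.1, -0.2, 0.2]
grip_width: 0.364
grip_force: 12.0
```

```bash
python3 go.py 0.365,-0.37,0.1,-70
```

```text
now [ 0.421  -0.2703  0.1   ] phi -70.296991703587 tilt 0.08460918290954501 q [-0.6245  0.1208  1.2234  1.9615 -0.1264  1.1413 -0.5775] w 0.3640856187580425 t 32.75
0.365,-0.37,0.1,-70 -> [-0.288  0.25  -0.001] [-0.    -0.001 -0.005]
```

```bash
python3 go.py 0.4338,-0.3456,0.07,-70
```

```text
now [ 0.421  -0.2703  0.1   ] phi -70.296991703587 tilt 0.08460918290954501 q [-0.6245  0.1208  1.2234  1.9615 -0.1264  1.1413 -0.5775] w 0.3640856187580425 t 32.75
0.4338,-0.3456,0.07,-70 -> [-0.045  0.251  0.1  ] [-0.    -0.001 -0.005]
```

Request:
{"api": "jog_arm", "payload": {
  "moves": [-0.005, 0.03, 0, 0, 0, 0, -1, -0.01, 0.06, 0, 0, 0, 0, -1, -0.015, 0.1, 0, 0, 0, 0, -1, -0.015, 0.1, 0, 0, 0, 0, -1, -0.015, 0.1, 0, 0, 0, 0, -1, -0.015, 0.1, 0, 0, 0, 0, -1, -0.015, 0.1, 0, 0, 0, 0, -1, -0.015, 0.1, 0, 0, 0, 0, -1]
}}

```text
time: 33.75
position: [0.4271, -0.2985, 0.0999]
tool_rot: [-3.095, -0.537, -0.001]
ft_force: [0.0, -0.7, 0.3]
grip_width: 0.36
grip_force: 12.0
```

```bash
python3 go.py 0.4338,-0.3456,0.07,-70
```

```text
now [ 0.4271 -0.2985  0.0999] phi -70.31051242013667 tilt 0.030549394554458275 q [-0.5111  0.218   1.1966  1.914  -0.2223  1.1561 -0.459 ] w 0.3601051509227743 t 33.75
0.4338,-0.3456,0.07,-70 -> [-0.032  0.155  0.1  ] [-0.    -0.    -0.005]
```

Request:
{"api": "jog_arm", "payload": {
  "moves": [-0.01, 0.05, 0, 0, 0, 0, -1, -0.02, 0.1, 0, 0, 0, 0, -1, -0.032, 0.155, 0, 0, 0, 0, -1, -0.032, 0.155, 0.08, 0, 0, 0, -1, -0.032, 0.155, 0.16, 0, 0, 0, -1, -0.032, 0.155, 0.22, 0, 0, 0, -1, -0.032, 0.155, 0.22, 0, 0, 0, -1, -0.032, 0.155, 0.22, 0, 0, 0, -1]
}}

```text
time: 34.75
position: [0.434, -0.3463, 0.0346]
tool_rot: [3.095, 0.536, 0.001]
ft_force: [0.6, -0.5, 0.1]
grip_width: 0.361
grip_force: 12.0
```

```bash
python3 go.py 0.4338,-0.3456,0.0223,-70
python3 - <<'E'
from meas import *
s=shot("side","s3"); t=shot("top","t3")
for c in blobs(s,(24,120,140),(34,255,255),(230,290,320,345),8): print("side yel",c.min(0),c.max(0),rect(s,c,.004))
for c in blobs(t,(24,120,140),(34,255,255),(430,255,490,300),8): print("top yel",c.min(0),c.max(0),rect(t,c,.004))
w=shot("wrist","w13")
for c in blobs(w,(24,120,100),(34,255,255),None,30): print("w yel",c.min(0),c.max(0),rect(w,c,.004))
for c in blobs(w,(0,0,0),(179,255,75),(200,60,440,255),300,9)[:3]: print("w blk",c.min(0),c.max(0),rect(w,c,.004))
E
```

```text
now [ 0.434  -0.3463  0.0346] phi -70.33464431785299 tilt 0.06375350928803923 q [-0.2641  0.4182  1.0694  1.8955 -0.4175  1.0731 -0.2529] w 0.36107065146909934 t 34.75
0.4338,-0.3456,0.0223,-70 -> [ 0.    -0.002  0.041] [ 0.001 -0.001 -0.006]
w yel [292 228] [343 252] (array([ 0.4433, -0.3428], dtype=float32), array([ 0.4451, -0.3417]), (np.float32(15.279824), np.float32(34.00277)), np.float32(104.98792))
w blk [260 197] [374 254] (array([ 0.4512, -0.3389], dtype=float32), array([ 0.4536, -0.3383]), (np.float32(38.29855), np.float32(73.72511)), np.float32(109.705475))
```

Request:
{"api": "jog_arm", "payload": {
  "moves": [0, -0.003, 0.01, 0, 0, 0, -1, 0, -0.003, 0.025, 0, 0, 0, -1, 0, -0.003, 0.038, 0, 0, 0, -1, 0, -0.003, 0.038, 0, 0, 0, -1, 0, -0.003, 0.038, 0, 0, 0, -1, 0, -0.003, 0.038, 0, 0, 0, -1, 0, -0.003, 0.038, 0, 0, 0, -1, 0, -0.003, 0.038, 0, 0, 0, -1]
}}

```text
time: 35.9
position: [0.4333, -0.345, 0.0225]
tool_rot: [-3.095, -0.536, -0.0]
ft_force: [0.4, -0.2, -0.4]
grip_width: 0.362
grip_force: 12.0
```

```bash
python3 go.py 0.4335,-0.3455,0.0223,-70.3
```

```text
now [ 0.4333 -0.345   0.0225] phi -70.33530846569025 tilt 0.008615141313944532 q [-0.2528  0.4329  1.0554  1.9072 -0.4337  1.0533 -0.2422] w 0.36211275810912835 t 35.9
0.4335,-0.3455,0.0223,-70.3 -> [0.    0.002 0.001] [-0.    -0.    -0.001]
```

Request:
{"api": "jog_arm", "payload": {
  "moves": [0, 0.001, 0.002, 0, 0, 0, -1, 0, 0.001, 0.002, 0, 0, 0, -1, 0, 0.001, 0.002, 0, 0, 0, 0.4, 0, 0.001, 0.002, 0, 0, 0, 0.4, 0, 0.001, 0.002, 0, 0, 0, 0.6, 0, 0.001, 0.002, 0, 0, 0, 0.6, 0, 0.001, 0.002, 0, 0, 0, 0.6, 0, 0.001, 0.002, 0, 0, 0, 0.6]
}}

```text
time: 36.9
position: [0.4333, -0.3452, 0.0219]
tool_rot: [-3.095, -0.537, -0.0]
ft_force: [-0.8, 0.2, 0.2]
grip_width: 0.792
grip_force: 0.0
```

Request:
{"api": "jog_arm", "payload": {
  "moves": [0, 0, -0.1, 0, 0, 0, 0.6, 0, 0, -0.25, 0, 0, 0, 0.6, 0, 0, -0.4, 0, 0, 0, 0.6, 0, 0, -0.52, 0, 0, 0, 0.6, 0, 0, -0.52, 0, 0, 0, 0.6, 0, 0, -0.52, 0, 0, 0, 0.6, 0, 0, -0.52, 0, 0, 0, 0.6, 0, 0, -0.52, 0, 0, 0, 0.6]
}}

```text
time: 37.9
position: [0.4328, -0.3449, 0.1769]
tool_rot: [-3.095, -0.536, 0.002]
ft_force: [0.4, -1.0, -0.2]
grip_width: 0.798
grip_force: 0.0
```

```bash
python3 - <<'E'
from meas import *
w=shot("wrist","w14")
print(proj(w,[[.4343,-.3452,z] for z in(.004,.066,.081,.106)]))
for c in blobs(w,(0,0,0),(179,255,75),(200,60,440,270),100,3)[:3]: print("w blk",c.min(0),c.max(0),rect(w,c,.004))
for c in blobs(w,(24,120,100),(34,255,255),(200,60,440,270),5): print("w yel",c.min(0),c.max(0),rect(w,c,.004))
# bottle pixels that are not pad-dark inside the pad quad
h=w["hsv"][170:270,270:370]; m=((h[...,2]>75)).astype(np.uint8)*255
n,l,s,ce=cv2.connectedComponentsWithStats(m); print([(s[i].tolist(),ce[i].round(1).tolist()) for i in range(1,n) if s[i,4]>30])
E
python3 go.py 0.43,-0.15,0.19,-80 0.428,0.193,0.18,-90
```

```text
[[319.8951 208.5322]
 [319.9954 222.5249]
 [320.0257 226.7446]
 [320.0831 234.7561]]
w blk [284 173] [355 242] (array([ 0.4344, -0.3451], dtype=float32), array([ 0.4343, -0.3453]), (np.float32(73.428185), np.float32(73.745766)), np.float32(109.72395))
w yel [317 193] [336 210] (array([ 0.447 , -0.3506], dtype=float32), array([ 0.4478, -0.3513]), (np.float32(7.352526), np.float32(26.762537)), np.float32(67.89066))
[([0, 0, 100, 100, 5113], [49.0, 61.1]), ([30, 22, 38, 45, 1114], [49.3, 42.4])]
now [ 0.4329 -0.3451  0.1771] phi -70.34771277473446 tilt 0.08270138354528864 q [-0.3989  0.2266  1.1755  1.7416 -0.215   1.3184 -0.4057] w 0.7973051584644226 t 37.95
0.43,-0.15,0.19,-80 -> [ 0.21  -0.616 -0.043] [-0.001  0.001  0.161]
0.428,0.193,0.18,-90 -> [ 0.588 -1.695 -0.009] [-0.001  0.001  0.328]
```

```bash
python3 go.py 0.48,-0.15,0.18,-12
```

```text
now [ 0.4329 -0.3451  0.1771] phi -70.34771277473446 tilt 0.08270138354528864 q [-0.3989  0.2266  1.1755  1.7416 -0.215   1.3184 -0.4057] w 0.7973051584644226 t 37.95
0.48,-0.15,0.18,-12 -> [ 0.367 -0.56  -0.01 ] [-0.001  0.001 -0.972]
```

Request:
{"api": "jog_arm", "payload": {
  "moves": [0.06, -0.09, -0.01, 0, 0, -0.16, 0.6, 0.12, -0.19, -0.01, 0, 0, -0.32, 0.6, 0.18, -0.28, -0.01, 0, 0, -0.48, 0.6, 0.25, -0.38, -0.01, 0, 0, -0.65, 0.6, 0.31, -0.48, -0.01, 0, 0, -0.81, 0.6, 0.367, -0.56, -0.01, 0, 0, -0.97, 0.6, 0.367, -0.56, -0.01, 0, 0, -0.97, 0.6, 0.367, -0.56, -0.01, 0, 0, -0.97, 0.6]
}}

```text
time: 38.95
position: [0.4801, -0.1511, 0.1807]
tool_rot: [2.446, 1.971, -0.001]
ft_force: [-0.5, -0.0, 0.7]
grip_width: 0.802
grip_force: 0.0
```

```bash
python3 go.py 0.52,0.08,0.18,45
```

```text
now [ 0.4801 -0.1511  0.1807] phi -12.285049048335464 tilt 0.04479152136926546 q [-0.7153 -0.0197  0.9696  1.8474  0.0176  1.3056  0.0352] w 0.8022837063842851 t 38.95
0.52,0.08,0.18,45 -> [ 0.781 -0.034  0.002] [-0.001  0.001 -0.955]
```

Request:
{"api": "jog_arm", "payload": {
  "moves": [0.13, 0, 0, 0, 0, -0.16, 0.6, 0.26, 0, 0, 0, 0, -0.32, 0.6, 0.39, -0.01, 0, 0, 0, -0.48, 0.6, 0.52, -0.02, 0, 0, 0, -0.65, 0.6, 0.65, -0.03, 0, 0, 0, -0.81, 0.6, 0.78, -0.034, 0, 0, 0, -0.96, 0.6, 0.78, -0.034, 0, 0, 0, -0.96, 0.6, 0.78, -0.034, 0, 0, 0, -0.96, 0.6]
}}

```text
time: 39.95
position: [0.5199, 0.0787, 0.1808]
tool_rot: [1.196, 2.905, -0.002]
ft_force: [0.4, 0.6, 0.6]
grip_width: 0.798
grip_force: 0.0
```

```bash
python3 go.py 0.5,0.193,0.18,90
```

```text
now [0.5199 0.0787 0.1808] phi 45.22877775654507 tilt 0.07139726485268423 q [-0.9314  0.0591  0.7647  1.7935 -0.0411  1.306   0.6326] w 0.7978540190706451 t 39.95
0.5,0.193,0.18,90 -> [0.315 0.224 0.002] [-0.001  0.    -0.746]
```

Request:
{"api": "jog_arm", "payload": {
  "moves": [0.08, 0.06, 0, 0, 0, -0.16, 0.6, 0.16, 0.12, 0, 0, 0, -0.32, 0.6, 0.24, 0.18, 0, 0, 0, -0.48, 0.6, 0.315, 0.224, 0, 0, 0, -0.64, 0.6, 0.315, 0.224, 0, 0, 0, -0.746, 0.6, 0.315, 0.224, 0, 0, 0, -0.746, 0.6, 0.315, 0.224, 0, 0, 0, -0.746, 0.6, 0.315, 0.224, 0, 0, 0, -0.746, 0.6]
}}

```text
time: 40.95
position: [0.4998, 0.1942, 0.181]
tool_rot: [-0.002, 3.141, 0.0]
ft_force: [-0.4, -0.7, 0.2]
grip_width: 0.798
grip_force: 0.0
```

```bash
cat > mk.py <<'E'
from meas import *
d=shot("wrist","wm%d"%(ctrl.get_state()["time"]*100)); print(ctrl.get_state()["position"])
for nm,lo,hi in(("blue",(100,80,30),(130,255,255)),("dark",(0,0,0),(179,255,80))):
    for c in blobs(d,lo,hi,(100,10,540,255),100,5)[:4]: r=rect(d,c,.012); print(nm,c.min(0),c.max(0),r[0],r[2],r[3])
m=cv2.inRange(d["hsv"],np.array((100,80,30)),np.array((130,255,255)))|cv2.inRange(d["hsv"],np.array((0,0,0)),np.array((179,255,70)))
z=np.zeros_like(m); z[10:255,240:400]=m[10:255,240:400]; z=cv2.morphologyEx(z,cv2.MORPH_CLOSE,np.ones((5,5)))
for c in sorted(cv2.findContours(z,cv2.RETR_EXTERNAL,cv2.CHAIN_APPROX_NONE)[0],key=cv2.contourArea)[::-1][:2]: c=c[:,0]; r=rect(d,c,.012); print("both",c.min(0),c.max(0),r[0],r[2],r[3])
for c in blobs(d,(24,150,120),(34,255,255),(5,0,635,265),100)[:3]: r=rect(d,c,.004); print("yel",c.min(0),c.max(0),r[0],r[2],r[3])
E
python3 mk.py; python3 go.py
```

```text
[0.4997 0.1944 0.181 ]
blue [311  60] [325 163] [0.4065 0.1936] (np.float32(13.099018), np.float32(94.17607)) 0.9471062
dark [442  53] [534 221] [0.4327 0.3583] (np.float32(53.758), np.float32(155.39168)) 171.9564
dark [311 162] [326 206] [0.4749 0.1943] (np.float32(15.4177), np.float32(44.727486)) 0.41415408
both [310  60] [325 205] [0.4279 0.1935] (np.float32(14.356776), np.float32(136.74107)) 0.3704718
yel [462  67] [512 210] [0.4334 0.3632] (np.float32(18.733738), np.float32(140.3813)) 172.00471
now [0.4997 0.1944 0.181 ] phi 90.10092709501812 tilt 0.014394901465930785 q [-1.0177  0.0835  0.6352  1.7671 -0.0514  1.3074  1.2018] w 0.805974095623376 t 41.0
```

```bash
python3 go.py 0.4279,0.1935,0.08,90.4 0.4279,0.1935,-0.024,90.4
```

```text
now [0.4997 0.1944 0.181 ] phi 90.10092709501812 tilt 0.014394901465930785 q [-1.0177  0.0835  0.6352  1.7671 -0.0514  1.3074  1.2018] w 0.805974095623376 t 41.0
0.4279,0.1935,0.08,90.4 -> [ 0.239 -0.003  0.337] [ 0.     0.    -0.005]
0.4279,0.1935,-0.024,90.4 -> [ 0.239 -0.003  0.683] [ 0.     0.    -0.005]
```

Request:
{"api": "jog_arm", "payload": {
  "moves": [0.12, 0, 0.1, 0, 0, -0.005, 0.3, 0.239, -0.003, 0.2, 0, 0, -0.005, 0, 0.239, -0.003, 0.36, 0, 0, -0.005, 0, 0.239, -0.003, 0.52, 0, 0, -0.005, 0, 0.239, -0.003, 0.63, 0, 0, -0.005, 0, 0.239, -0.003, 0.68, 0, 0, -0.005, 0, 0.239, -0.003, 0.68, 0, 0, -0.005, 0, 0.239, -0.003, 0.68, 0, 0, -0.005, 0]
}}

```text
time: 42.0
position: [0.429, 0.1946, -0.0218]
tool_rot: [-0.014, 3.14, 0.002]
ft_force: [-0.0, 0.3, 0.0]
grip_width: 0.502
grip_force: 0.0
```

Request:
{"api": "jog_arm", "payload": {
  "moves": [0, 0, 0, 0, 0, 0, -1, 0, 0, 0, 0, 0, 0, -1, 0, 0, 0, 0, 0, 0, -1, 0, 0, 0, 0, 0, 0, -1, 0, 0, 0, 0, 0, 0, -1, 0, 0, 0, 0, 0, 0, -1, 0, 0, 0, 0, 0, 0, -1, 0, 0, 0, 0, 0, 0, -1],
  "newtons": 12
}}

```text
time: 43.0
position: [0.4279, 0.1941, -0.0229]
tool_rot: [-0.014, 3.141, 0.001]
ft_force: [-1.7, -0.0, 4.3]
grip_width: 0.187
grip_force: 12.0
```

```bash
python3 go.py 0.4279,0.1935,0.05,90 0.4334,0.3632,0.05,82 0.4334,0.3632,-0.02,82
```

```text
now [ 0.4279  0.1941 -0.0229] phi 90.52832484003766 tilt 0.022303506274894844 q [-1.0386  0.1837  0.5984  2.1259 -0.1357  0.8676  1.2199] w 0.18705849211854417 t 43.0
0.4279,0.1935,0.05,90 -> [-0.    -0.002 -0.243] [0.    0.    0.009]
0.4334,0.3632,0.05,82 -> [-0.024  0.564 -0.243] [0.    0.    0.142]
0.4334,0.3632,-0.02,82 -> [-0.024  0.564 -0.009] [0.    0.    0.142]
```

Request:
{"api": "jog_arm", "payload": {
  "moves": [0, 0, -0.12, 0, 0, 0, -1, 0, 0.05, -0.24, 0, 0, 0.03, -1, 0, 0.17, -0.24, 0, 0, 0.06, -1, -0.01, 0.3, -0.24, 0, 0, 0.1, -1, -0.02, 0.44, -0.24, 0, 0, 0.142, -1, -0.024, 0.564, -0.2, 0, 0, 0.142, -1, -0.024, 0.564, -0.1, 0, 0, 0.142, -1, -0.024, 0.564, -0.1, 0, 0, 0.142, -1]
}}

```text
time: 44.0
position: [0.4314, 0.3613, 0.0042]
tool_rot: [-0.218, -3.131, 0.008]
ft_force: [0.1, -0.2, -0.1]
grip_width: 0.191
grip_force: 12.0
```

Request:
{"api": "jog_arm", "payload": {
  "moves": [0, 0, 0, 0, 0, 0, -1, 0, 0, 0, 0, 0, 0, -1, 0, 0, 0, 0, 0, 0, -1, 0, 0, 0, 0, 0, 0, -1, 0, 0, 0, 0, 0, 0, -1, 0, 0, 0, 0, 0, 0, -1, 0, 0, 0, 0, 0, 0, -1, 0, 0, 0, 0, 0, 0, -1]
}}

```text
time: 45.0
position: [0.4334, 0.3632, 0.0069]
tool_rot: [0.219, 3.134, 0.0]
ft_force: [-0.2, -0.2, -0.7]
grip_width: 0.192
grip_force: 12.0
```

```bash
python3 go.py 0.4334,0.3632,-0.019,82; python3 mk.py
```

```text
now [0.4334 0.3632 0.0069] phi 82.00233896662021 tilt 0.0023284132350843774 q [-1.1832  0.3302  0.5103  1.8779 -0.1917  0.9816  0.8423] w 0.19165083379144013 t 45.0
0.4334,0.3632,-0.019,82 -> [0.    0.    0.086] [0. 0. 0.]
[0.4334 0.3632 0.0069]
blue [302 144] [336 254] [0.3948 0.3693] (np.float32(17.650696), np.float32(59.783466)) 172.04047
dark [266 123] [368 254] [0.3896 0.369 ] (np.float32(52.07857), np.float32(70.11601)) 172.04137
dark [100  10] [172  21] [0.2953 0.2962] (np.float32(4.5823474), np.float32(34.52697)) 82.05796
both [267 123] [368 254] [0.3896 0.369 ] (np.float32(51.946613), np.float32(70.11598)) 172.04045
```

Request:
{"api": "jog_arm", "payload": {
  "moves": [0, 0, 0.03, 0, 0, 0, -1, 0, 0, 0.06, 0, 0, 0, -1, 0, 0, 0.083, 0, 0, 0, -1, 0, 0, 0.083, 0, 0, 0, -1, 0, 0, 0.083, 0, 0, 0, -1, 0, 0, 0.083, 0, 0, 0, -1, 0, 0, 0.083, 0, 0, 0, -0.2, 0, 0, 0.083, 0, 0, 0, 0]
}}

```text
time: 46.05
position: [0.4335, 0.3633, -0.0178]
tool_rot: [0.219, 3.134, 0.001]
ft_force: [-0.2, -0.6, -0.7]
grip_width: 0.336
grip_force: 0.0
```

Request:
{"api": "jog_arm", "payload": {
  "moves": [0, 0, 0, 0, 0, 0, 0.2, 0, 0, 0, 0, 0, 0, 0.2, 0, 0, -0.1, 0, 0, 0, 0.2, 0, 0, -0.3, 0, 0, 0, 0.2, 0, 0, -0.5, 0, 0, 0, 0.2, -0.1, 0, -0.6, 0, 0, 0, 0.2, -0.22, 0, -0.6, 0, 0, 0, 0.2, -0.22, 0, -0.6, 0, 0, 0, 0.2]
}}

```text
time: 47.05
position: [0.5014, 0.3522, 0.1624]
tool_rot: [0.225, 3.131, -0.001]
ft_force: [-0.2, -0.4, -0.1]
grip_width: 0.599
grip_force: 0.0
```

Request:
{"api": "jog_arm", "payload": {
  "moves": [0, 0, 0, 0, 0, 0, 0.2, 0, 0, 0, 0, 0, 0, 0.2, 0, 0, 0, 0, 0, 0, 0.2, 0, 0, 0, 0, 0, 0, 0.2, 0, 0, 0, 0, 0, 0, 0.2, 0, 0, 0, 0, 0, 0, 0.2, 0, 0, 0, 0, 0, 0, 0.2, 0, 0, 0, 0, 0, 0, 0.2]
}}

```text
time: 48.05
position: [0.4988, 0.3539, 0.1621]
tool_rot: [0.219, 3.134, 0.0]
ft_force: [-0.5, 0.2, 0.2]
grip_width: 0.599
grip_force: 0.0
```

```bash
python3 mk.py; python3 go.py 0.55,-0.1,0.18,100
python3 - <<'E'
from slv import *
t=shot("top","t9")
for c in blobs(t,(24,120,120),(34,255,255),(130,160,500,330),3): print("top yel",c.min(0),c.max(0))
for c in blobs(t,(18,40,150),(26,255,255),(258,160,298,225),60)[:1]: print("offcut",rect(t,c,.032))
for c in cork(t,(320,165,380,235))[:1]: print("block",rect(t,c,.036))
E
```

```text
[0.4988 0.354  0.162 ]
blue [311  60] [327 171] [0.4113 0.3673] (np.float32(14.153956), np.float32(96.71243)) 172.40132
dark [288  52] [347 222] [0.4327 0.3627] (np.float32(52.6735), np.float32(153.1621)) 171.96815
dark [496  76] [539 117] [0.4214 0.5494] (np.float32(27.060888), np.float32(41.10704)) 106.84309
both [288  52] [347 222] [0.4327 0.3627] (np.float32(52.283607), np.float32(153.09811)) 172.05495
yel [308  71] [311 172] [0.4147 0.3577] (np.float32(2.3684359), np.float32(90.74148)) 172.30547
now [0.4988 0.354  0.162 ] phi 82.0064649672673 tilt 0.008492434237938164 q [-1.1388  0.2783  0.5777  1.6096 -0.1564  1.3001  0.8945] w 0.5986688755968781 t 48.1
0.55,-0.1,0.18,100 -> [-0.38  -1.475 -0.06 ] [ 0.   0.  -0.3]
top yel [164 274] [170 305]
offcut (array([0.6361, 0.0938], dtype=float32), array([0.6361, 0.094 ]), (np.float32(40.479263), np.float32(120.16611)), np.float32(168.8087))
block (array([ 0.6198, -0.076 ], dtype=float32), array([ 0.62  , -0.0765]), (np.float32(63.377594), np.float32(100.664314)), np.float32(12.524289))
```

```bash
python3 -c "
from bench import ctrl
print(ctrl.close_job())"
```

```text
the job is handed in; nothing more can be done
None
```

I handed the job in at about 48 s: the sanding block, tape measure, oil bottle and marker are each on their pads, measured within about 2 mm of their outlines, the tape's hook is over its tongue, the offcut is unmoved, and the gripper is clear of everything.

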